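# Tap a seized clamp jaw home with a mallet

### The arm

A 6-joint arm with a two-finger parallel gripper is mounted at the origin on the work surface. World frame = base frame: x ahead of the robot, y to its left, z up, the work surface at z = 0. Lengths are in mm, angles in rad, forces in N, time in s.
With the tool pointing down it reaches from about 225 to 875 mm from the base axis. Payload 3.4 kg.
Tool frame: the origin (TCP) lies on the mounting face of the last link; the fingertips stand 173 mm ahead of it and the grasp point (between the pads) lies ctrl.pinch_z ahead of it (ctrl.pinch_z is the distance from the TCP to the grasp point, in mm); z points along the fingers, y is the direction in which the jaws open and shut (so a half turn about z gives the same grasp; the last joint's range is limited). The gripper opens to 85 mm and grips with 20 to 120 N. Pads are 22 mm wide; open, the fingers measure 114 mm over their backs; the gripper's body (76 mm by 85 mm) begins 54 mm behind the grasp point. The pads swing forward as they close: fully open they stand 13 mm farther back than shut.
Start: joints at [-1.234, 0.276, 1.505, -0, 1.361, -0.121], TCP at [254.135, -515.81, 404.728] pointing down, gripper open.
Joint ranges: [-2.89, 2.89], [-0.75, 2.08], [0.22, 2.7], [-1.18, 4.32], [0.11, 2.71], [-2.7, 2.7]. Speed limits (rad/s): [2.57, 2.57, 3.14, 3.14, 3.14, 3.14].

### API

Orientations are given as a unit quaternion [x, y, z, w].
In Python, from bench import ctrl gives the robot as it stands.
- The arm moves only by the tool step_arm, never from a script. Its argument "moves" is a list of rows, each an object of numbers: "hand": the closure, from -1 (fully open) to 1 (shut); "dx", "dy", "dz": the shift along the tool's x, y, z in mm; "wx", "wy", "wz": the turn, a rotation vector about the tool's x, y, z in degrees. In form: [{"hand": .., "dx": .., "dy": .., "dz": .., "wx": .., "wy": .., "wz": ..}, ...]. A call has 1 to 5 rows; each row is the pose to reach, as a shift and turn from the pose commanded when the call began, along the tool's axes at that moment; what a row does not reach only later rows make up. A row lasts 1/8 s, in which the tool goes at most 62.5 mm and 10.7 degrees, less where a joint would pass 70% of its speed; a pose out of reach is approached as far as the arm can. A call with a gripper value outside its range is refused whole. The fingers move at their own pace and stop on an object; "force" is the grip in N (left out, the last holds). Time passes only in rows, so rows that repeat a pose let the fingers close. It gives the time, the measured TCP pose, the force and the opening at its end, in the units of the state.
- ctrl.get_state(): the state, without advancing time (a new reading comes with each control period).
- ctrl.read_camera(name): name is "scene" or "top" or "wrist"; returns a dict with "color" (400x640x3 uint8, blue, green, red), "range_z" (400x640 float32, mm along the optical axis (not along the pixel's ray), 0 where there is no reading), "mtx" (3x3 intrinsics, pixels), "origin" and "attitude" of the camera in the world; the wrist camera has in their place "mount" (4x4, takes a point from camera to tool coordinates, whose origin is the TCP and whose axes are the flange's). Camera axes: x right, y up, looking along -z (the intrinsics and any distortion apply to the point x, -y, -z); pixel columns grow to the right and rows downward; lengths in mm; the calibration is good to about 2 mm. A picture is of the moment at which its call begins: read the wrist's pose just before it.
- ctrl.sign_off(): hands the job in, once; it reports no verdict.
Trained networks look in a picture, given as the dict that the camera call returned (one of the last four; its "shot" number tells which), for a name from the list of things; names that differ only in an ending like _2 or _b are one class to them, and where a whole thing is asked for, a point or a joint stands for the part that bears it (a point fixed in the world has none). Each returns a list of dicts, best first, with "confidence" (0 to 1); they miss things now and then, are a little off and sometimes report something else, mostly with a low value. They report only what shows in the picture. A call takes as long as a camera call.
- ctrl.regions_of(thing, picture): "mask" (400x640 bool, what is visible of it) and "xy" ([column, row] in pixels, amid what is visible of it).
The state is a dict: "time_s": time; "joint_pos": joint angles; "dq": joint speeds; "joint_torque": joint torques, N m; "position": TCP position; "orientation": TCP orientation; "contact_force": force on the tool from outside, world axes, zero at the start; "ft_torque": the same for the moment, N m; "gripper_width": opening from 0.0 (shut) to 1.0 (fully open).
Only numpy, scipy, OpenCV 4.12 (cv2) and the standard library are available. Lean on these libraries where they do the work, as an engineer would, in place of code of your own. Each camera call takes 0.05 s, during which the arm holds its last target.

### The job

The sliding jaw of the paper-clamping jig has seized on its two guide rods. Take the mallet and, with light taps or short gentle pushes of its head on the two end blocks of the jaw by turns, work the jaw along until both ends are fully home against the fixed jaw; use only the mallet on it and never force it. Then stand the mallet back on its head on the cork pad, leaving the jar, the weight and the case alone.

Things in the scene. Friction and masses are not known exactly. Their poses are not given: they have to be found in the camera images.
- frame: Jig fixed to the bench: base 240 (x) x 280 (y) x 18 mm, origin at the centre of its underside. +x: the way the jaw must travel, away from the robot; +y: its left. Two steel rods along x at y = +-90 mm, 40 mm up, in holder blocks (tops 52 mm up) at x = +-100 mm. Fixed wooden jaw, 240 mm long, top 62 mm up, near face at x = +15 mm; the sliding jaw starts 14 to 20 mm short of it.
- jaw: Sliding jaw: wooden bar (26 mm thick, top 62 mm up) with an aluminium end block on each rod. Origin on the left rod at the left block's centre, 40 mm up. Pushed at one end it pivots about the other; each end slides stiffly at 6 to 8 N and stays put. An end can lead by at most 8 mm, then it binds: that way, or pushed in the middle, it needs 13 N. Over 12 N is too hard: stop pushing at 9 or 10 N.
- jaw_left (a point): On the left end block (30 (x) x 44 (y) mm, from 22 to 92 mm above the bench): middle of its near (-x) face, which the mallet strikes, 77 mm above the bench, over the rod. Fully home it is at x = -15 mm, y = +90 mm in the frame of frame. Pressed on against the fixed jaw the force rises at once; the 12 N limit holds there too.
- jaw_right (a point): The same on the right end block: home at x = -15 mm, y = -90 mm in the frame of frame.
- mallet_grip (a point): Centre of the mallet's square wooden handle (22 x 22 x 66 mm), 33 mm above the top of the head and 83 mm above its underside. z points up along the handle, x and y are square to its faces.
- pad: Round cork pad, 100 mm in diameter, 5 mm thick, fixed to the bench, on which the mallet stands. Origin at the centre of its underside. It may be left or right of the jig.
- jar: Bystander: capped glass jar, 70 mm in diameter, 85 mm high, origin at the centre of its underside.
- weight: Bystander: brass knobbed weight, 52 mm in diameter, 65 mm high, origin at the centre of its underside.
- case: Bystander: flat grey plastic case 60 x 90 x 30 mm, origin at the centre of its underside.
- mallet: The mallet, 0.2 to 0.33 kg, stands on its head with the handle up: white nylon cylinder head 50 mm in diameter, 50 mm high, the handle on top in its middle, 116 mm in all. Origin at the centre of the head's underside. Strike with the round side; with the underside 58 to 66 mm above the bench it clears rods and holders and meets the end blocks.

How it is judged:
By the outcome, as a careful person would: the job done as asked, in the order asked, and still so for the second after the job is handed in, with the robot touching nothing.
It also fails if it takes over 67 s, if anything falls off the work surface, if the arm or the gripper's body presses on something with over 40 N, if the wrist force passes 120 N, or if a joint passes its speed limit or range.

## Working session

There is one attempt and no reset: what is moved stays moved. The work goes in short steps, Python scripts to look and compute and a tool call to move; the robot and the scene stay as the last step left them, time stands still between calls to the robot, and variables do not carry over. Pictures are saved under pics/ and viewed, and the job is handed in when it is done.

Besides the shell and the picture viewer there is one more tool, called after "Call:" as name([rows], argument=value, ...), one row to a line, values as JSON. step_arm: Moves the arm, as the interface text tells. Its arguments: {"type":"object","properties":{"moves":{"type":"array"},"force":{"type":"number"}},"required":["moves"]}

```bash
ls; mkdir -p pics; cat > h.py <<'E'
import numpy as np, cv2
from bench import ctrl
from scipy.spatial.transform import Rotation as R
def campose(p, st=None):
    if 'mount' in p:
        T=np.eye(4);T[:3,:3]=R.from_quat(st['orientation']).as_matrix();T[:3,3]=st['position']
        return T@np.array(p['mount'])
    T=np.eye(4);a=np.array(p['attitude'])
    T[:3,:3]=a if a.shape==(3,3) else R.from_quat(a).as_matrix()
    T[:3,3]=p['origin'];return T
def cloud(p,st=None):
    K=np.array(p['mtx']);T=campose(p,st);z=p['range_z'].astype(float)
    v,u=np.mgrid[0:z.shape[0],0:z.shape[1]]
    X=np.stack([(u-K[0,2])/K[0,0]*z,-(v-K[1,2])/K[1,1]*z,-z],-1)
    W=X@T[:3,:3].T+T[:3,3]; W[z<=0]=np.nan
    return W
E
python3 - <<'E'
from h import *
s=ctrl.get_state();print(s, ctrl.pinch_z)
for n in ['scene','top']:
    p=ctrl.read_camera(n);cv2.imwrite(f'pics/{n}0.png',p['color']);W=cloud(p)
    print(n,[k for k in p],p['origin'])
    np.save(f'{n}W.npy',W)
    for t in ['frame','jaw','mallet','pad','jar','weight','case']:
        for r in ctrl.regions_of(t,p)[:2]:
            w=W[r['mask']];w=w[~np.isnan(w[:,0])]
            print(t,round(r['confidence'],2),r['xy'],np.round(np.median(w,0)),np.round(np.percentile(w,[2,98],axis=0)).tolist())
E
```

```text
pics
{'time_s': 0.0, 'joint_pos': array([-1.23396851e+00,  2.76617879e-01,  1.50616726e+00,  2.74877908e-07,
        1.36066767e+00, -1.21011206e-01]), 'dq': array([ 1.57742779e-03,  1.56395607e-03,  3.68623010e-04,  1.51866744e-03,
       -2.78940478e-04,  1.61143441e-05]), 'joint_torque': array([ 2.77485087e-03, -4.16772366e+01, -2.45805627e+01,  2.99887279e-04,
        1.11603033e-02, -9.33645310e-06]), 'position': array([ 254.07500313, -515.58422373,  403.81275043]), 'orientation': array([ 9.73911739e-01,  2.26925229e-01, -1.00034876e-04, -9.24682764e-04]), 'contact_force': array([ 0.12758054,  0.06489603, -0.35929591]), 'ft_torque': array([-0.00506253, -0.05317838, -0.00351676]), 'gripper_width': 0.9983172548081747} 154.70000000000002
scene ['color', 'range_z', 'mtx', 'origin', 'attitude', 'shot'] [1128.57862389  788.03377206  711.23432142]
jaw 0.77 [307.1, 232.3] [614.  30.  62.] [[590.0, -100.0, 30.0], [623.0, 114.0, 93.0]]
mallet 0.6 [278.8, 157.6] [ 458. -344.   52.] [[323.0, -535.0, -1.0], [476.0, -329.0, 120.0]]
pad 0.71 [286.5, 174.6] [ 444. -328.    4.] [[398.0, -379.0, 
[... 233 characters left out ...]
. -284.   27.] [[579.0, -344.0, -1.0], [641.0, -255.0, 32.0]]
top ['color', 'range_z', 'mtx', 'origin', 'attitude', 'shot'] [ 396.21058512    1.34246738 1103.09303703]
jaw 0.58 [318.7, 171.7] [600.   1.  63.] [[586.0, -108.0, 25.0], [618.0, 106.0, 94.0]]
mallet 0.62 [475.9, 234.6] [ 449. -347.   55.] [[428.0, -373.0, 6.0], [474.0, -333.0, 122.0]]
pad 0.98 [462.0, 248.4] [ 428. -334.    4.] [[395.0, -389.0, 0.0], [487.0, -302.0, 8.0]]
jar 0.6 [171.8, 243.0] [431. 320.  83.] [[401.0, 297.0, 8.0], [461.0, 358.0, 88.0]]
weight 0.67 [198.4, 160.5] [624. 275.  38.] [[606.0, 256.0, 7.0], [651.0, 304.0, 67.0]]
case 0.77 [444.0, 172.7] [ 605. -301.   29.] [[576.0, -346.0, 5.0], [636.0, -259.0, 34.0]]
```

View pics/top0.png

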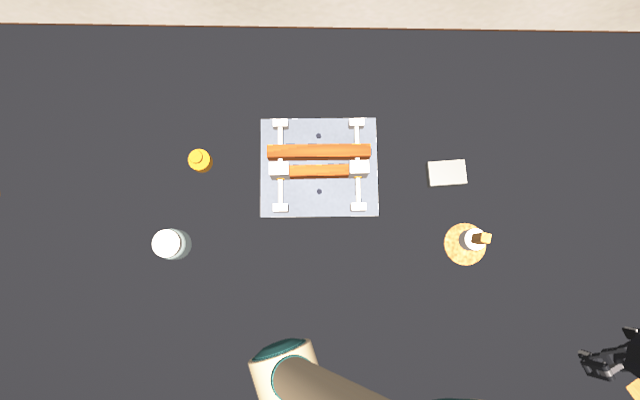

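View pics/scene0.png

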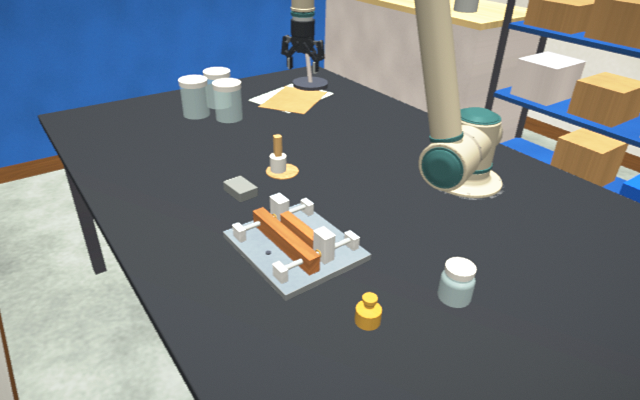

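```bash
python3 - <<'E'
from h import *
s=ctrl.get_state()
p=ctrl.read_camera('wrist');cv2.imwrite('pics/w0.png',p['color'])
W=np.load('topW.npy');c=cv2.imread('pics/top0.png')
def sel(x0,x1,y0,y1,z0,z1):
    m=(W[...,0]>x0)&(W[...,0]<x1)&(W[...,1]>y0)&(W[...,1]<y1)&(W[...,2]>z0)&(W[...,2]<z1);return W[m]
def rect(q,n):
    if len(q)<4: print(n,len(q));return
    print(n,len(q),cv2.minAreaRect(q[:,:2].astype(np.float32)),np.median(q,0).round(1))
rect(sel(400,520,-400,-280,105,130),'handle')
rect(sel(400,520,-400,-280,45,62),'head')
rect(sel(380,520,-420,-260,3,9),'pad')
rect(sel(500,800,60,140,85,100),'Lblk')
rect(sel(500,800,-140,-60,85,100),'Rblk')
rect(sel(621,800,-150,150,56,70),'fixed')
rect(sel(560,621,-80,80,56,70),'bar')
rect(sel(400,800,-200,200,12,24),'base')
c2=cv2.resize(c[90:290,200:520],None,fx=2.5,fy=2.5);cv2.imwrite('pics/topz.png',c2)
E
```

```text
handle 128 ((450.5643615722656, -356.26025390625), (22.413536071777344, 22.135746002197266), 77.77641296386719) [ 450.4 -354.2  119.5]
head 243 ((450.4851989746094, -354.0356140136719), (47.76753616333008, 43.26888656616211), 2.147510051727295) [ 446.9 -347.1   53.8]
pad 786 ((449.76043701171875, -340.4515686035156), (158.05575561523438, 138.58909606933594), 89.66078186035156) [ 428.4 -333.8    4.8]
Lblk 277 ((600.5345458984375, 88.7703857421875), (30.59130096435547, 42.855735778808594), 0.4078975319862366) [599.9  89.2  91.3]
Rblk 265 ((607.2474975585938, -91.31111145019531), (30.977558135986328, 43.013404846191406), 0.37249448895454407) [606.3 -92.2  91.4]
fixed 1351 ((673.5282592773438, 0.727569580078125), (78.0549087524414, 237.3336181640625), 1.3318086862564087) [649.6  -0.8  61.6]
bar 696 ((603.1134643554688, 0.2290191650390625), (28.413869857788086, 156.9492950439453), 2.0563268661499023) [603.3   0.9  61.5]
base 7249 ((620.7062377929688, -0.5547027587890625), (241.4345703125, 280.1648864746094), 1.3680144548416138) [583.8  -0.   17.7]
```

The top view shows the jig centred near pixel (320,168). The fixed jaw is at row 150. The sliding jaw is at row 171 with its right end leading. The mallet stands on the pad at (475,240), with the case at (447,172), the jar at (170,243) and the weight at (199,160). The scene view agrees.

View pics/topz.png

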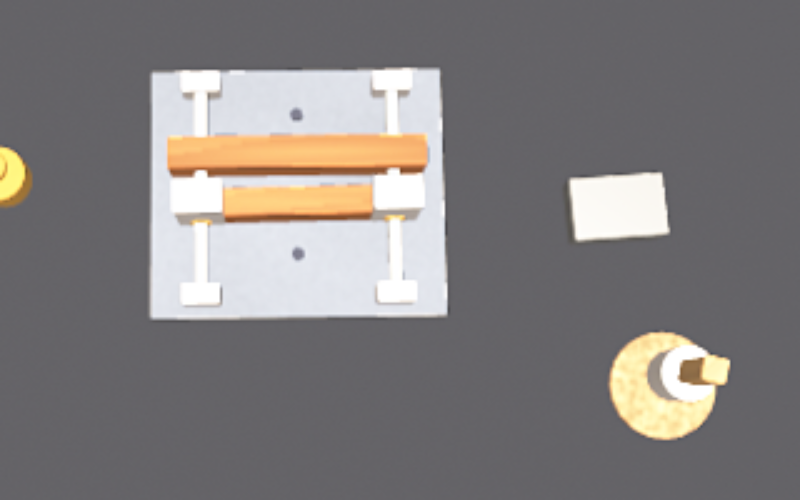

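View pics/w0.png

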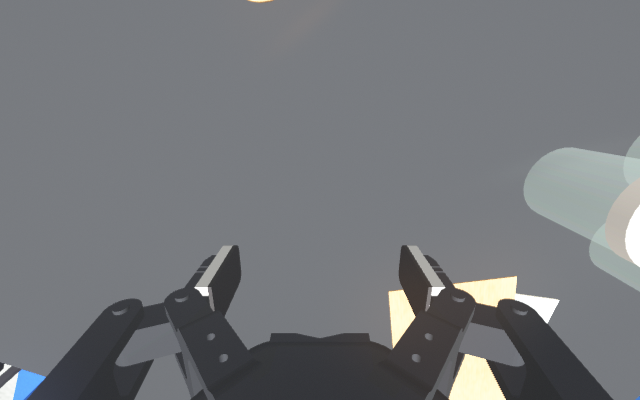

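```bash
python3 - <<'E'
from h import *
W=np.load('topW.npy')
def sel(x0,x1,y0,y1,z0,z1):
    m=(W[...,0]>x0)&(W[...,0]<x1)&(W[...,1]>y0)&(W[...,1]<y1)&(W[...,2]>z0)&(W[...,2]<z1);return W[m]
def rect(q,n):
    if len(q)<4: print(n,len(q));return
    print(n,len(q),cv2.minAreaRect(q[:,:2].astype(np.float32)),np.median(q,0).round(1))
rect(sel(621,680,-150,150,58,66),'fixed')
for sy in (1,-1):
  for x0,x1 in((480,550),(690,760)):
    rect(sel(x0,x1,*sorted((sy*60,sy*125)),48,57),f'hold{sy}{x0}')
q=sel(480,760,-160,160,15,21)
# side edges lines
for lo,hi in ((500,560),(680,735)):
    m=q[(q[:,0]>lo)&(q[:,0]<hi)];print(lo,m[:,1].min(),m[:,1].max())
for lo,hi in ((-140,-100),(100,140)):
    m=q[(q[:,1]>lo)&(q[:,1]<hi)];print(lo,m[:,0].min(),m[:,0].max())
p=sel(380,520,-420,-260,3.5,7)
k=np.hypot(p[:,0]-440,p[:,1]+340)<60
print(cv2.minEnclosingCircle(p[k][:,:2].astype(np.float32)))
S=np.load('sceneW.npy');m=(S[...,2]>100)&(S[...,2]<130)&(np.hypot(S[...,0]-450,S[...,1]+354)<40);print('scene handle',S[m].mean(0),len(S[m]))
m=(S[...,2]>3)&(S[...,2]<8)&(np.hypot(S[...,0]-440,S[...,1]+340)<65);print(cv2.minEnclosingCircle(S[m][:,:2].astype(np.float32)))
E
```

```text
fixed 1280 ((650.1942138671875, 0.15993499755859375), (30.959449768066406, 237.40423583984375), 1.6420928239822388) [649.8  -0.7  61.7]
hold1480 121 ((524.9481811523438, 86.56404113769531), (30.66401481628418, 32.29301071166992), 1.0556879043579102) [518.9  86.6  51.7]
hold1690 121 ((711.5211791992188, 91.04439544677734), (31.577150344848633, 33.30390548706055), 0.973677933216095) [717.5  91.2  51.3]
hold-1480 126 ((531.7349853515625, -92.677978515625), (35.262699127197266, 34.52933120727539), 0.4309712052345276) [523.5 -92.5  51.2]
hold-1690 115 ((711.2723388671875, -89.14485931396484), (39.8924446105957, 36.589542388916016), 6.4452948570251465) [721.4 -88.9  51.3]
500 -141.97470585151612 137.5888014297571
680 -138.04245272740613 140.11133929213992
-140 504.0867955183134 743.3017011518796
100 498.813219248542 737.5973723648187
((440.28497314453125, -343.8116455078125), 59.07958984375)
scene handle [ 453.99268701 -349.11029259  112.5098431 ] 71
((440.1253356933594, -349.642578125), 55.86504364013672)
```

```bash
cat >> h.py <<'E'
def delta(target,yaw_y=None):
    """tool-frame shift to world target TCP; uses measured pose. yaw_y: world angle deg of tool y (mod 180)"""
    s=ctrl.get_state();Rm=R.from_quat(s['orientation']).as_matrix()
    d=Rm.T@(np.array(target)-s['position'])
    print('t',round(s['time_s'],2),'pos',s['position'].round(1),'F',s['contact_force'].round(1),'w',round(s['gripper_width'],3))
    print('shift',d.round(1))
    a=np.degrees(np.arctan2(Rm[1,1],Rm[0,1]));print('y ang',a.round(1),'tilt',Rm[:,2].round(4),'q6',s['joint_pos'].round(2))
    if yaw_y is not None:
        print('wz',(-(yaw_y-a)+90)%180-90)
E
python3 -c "
from h import *
delta([450,-354,400],-102)"
```

```text
t 0.85 pos [ 254.1 -515.8  404.8] F [0.4 0.5 0.5] w 1.005
shift [247.2 -58.6   4.7]
y ang -63.8 tilt [ 1.e-04 -2.e-04 -1.e+00] q6 [-1.23  0.28  1.5  -0.    1.36 -0.12]
wz 38.22843962940303
```

```bash
python3 -c "
from h import *
delta([385,-340,380],-102)"
```

```text
t 0.85 pos [ 254.1 -515.8  404.8] F [0.4 0.5 0.5] w 1.005
shift [195.1 -99.9  24.7]
y ang -63.8 tilt [ 1.e-04 -2.e-04 -1.e+00] q6 [-1.23  0.28  1.5  -0.    1.36 -0.12]
wz 38.22843962940303
```

Call:
step_arm([
  {"hand": -1, "dx": 195, "dy": -100, "dz": 25, "wz": 38},
  {"hand": -1, "dx": 195, "dy": -100, "dz": 25, "wz": 38},
  {"hand": -1, "dx": 195, "dy": -100, "dz": 25, "wz": 38},
  {"hand": -1, "dx": 195, "dy": -100, "dz": 25, "wz": 38},
  {"hand": -1, "dx": 195, "dy": -100, "dz": 25, "wz": 38},
])

```text
invalid input at $.moves[0]: expected keys hand, dx, dy, dz, wx, wy, wz
```

```bash
python3 - <<'E'
from h import *
s=ctrl.get_state();p=ctrl.read_camera('wrist');cv2.imwrite('pics/w1.png',p['color'])
W=cloud(p,s)
for t in ['mallet','pad','mallet_grip']:
    for r in ctrl.regions_of(t,p)[:1]:
        w=W[r['mask']];w=w[~np.isnan(w[:,0])]
        print(t,r['confidence'],r['xy'],np.median(w,0).round(1))
def near(z0,z1): return W[(W[...,2]>z0)&(W[...,2]<z1)&(np.hypot(W[...,0]-450,W[...,1]+352)<70)]
for n,a in(('handle top',(112,130)),('head top',(50,60)),('pad',(2,9))):
    q=near(*a);print(n,len(q),cv2.minAreaRect(q[:,:2].astype(np.float32)),q.mean(0).round(1),cv2.minEnclosingCircle(q[:,:2].astype(np.float32)))
delta([450,-354,245])
E
```

```text
handle top 0 ((0.0, 0.0), (0.0, 0.0), 0.0) [nan nan nan] ((0.0, 0.0), 0.0)
head top 0 ((0.0, 0.0), (0.0, 0.0), 0.0) [nan nan nan] ((0.0, 0.0), 0.0)
pad 65 ((398.6036682128906, -386.7327575683594), (11.103264808654785, 60.85137939453125), 26.47029685974121) [ 395.8 -373.2    3.9] ((403.309814453125, -384.38934326171875), 30.42597198486328)
t 1.05 pos [ 254.1 -515.8  404.7] F [-0.1  0.1  0. ] w 1.0
shift [247.2 -58.6 159.7]
y ang -63.8 tilt [ 1.e-04 -1.e-04 -1.e+00] q6 [-1.23  0.28  1.5   0.    1.36 -0.12]<stdin>:10: RuntimeWarning: Mean of empty slice.
  ret = um.true_divide(
```

View pics/w1.png

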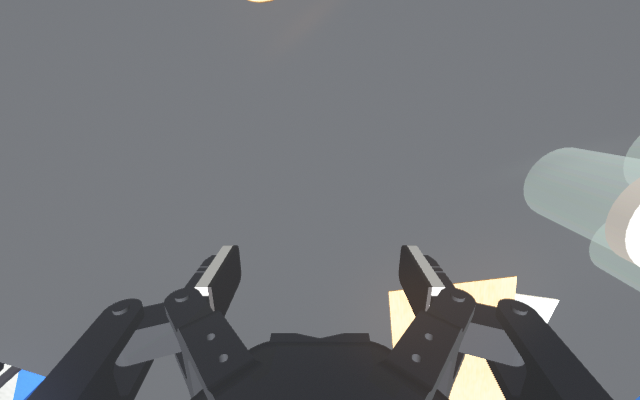

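The move was refused because each row needs all the keys, so the arm has not moved and the picture is unchanged.

Call:
step_arm([
  {"hand": -1, "dx": 195, "dy": -100, "dz": 25, "wx": 0, "wy": 0, "wz": 38},
  {"hand": -1, "dx": 195, "dy": -100, "dz": 25, "wx": 0, "wy": 0, "wz": 38},
  {"hand": -1, "dx": 195, "dy": -100, "dz": 25, "wx": 0, "wy": 0, "wz": 38},
  {"hand": -1, "dx": 195, "dy": -100, "dz": 25, "wx": 0, "wy": 0, "wz": 38},
  {"hand": -1, "dx": 195, "dy": -100, "dz": 25, "wx": 0, "wy": 0, "wz": 38},
])

```text
time_s: 1.68
position: [386.0, -337.4, 379.5]
orientation: [0.995, -0.1, -0.0, -0.001]
contact_force: [0.1, 0.6, 0.3]
gripper_width: 0.999
```

```bash
python3 - <<'E'
from h import *
s=ctrl.get_state();p=ctrl.read_camera('wrist');cv2.imwrite('pics/w2.png',p['color'])
W=cloud(p,s)
for t in ['mallet','pad','mallet_grip']:
    for r in ctrl.regions_of(t,p)[:1]:
        w=W[r['mask']];w=w[~np.isnan(w[:,0])]
        print(t,r['confidence'],r['xy'],np.median(w,0).round(1))
def near(z0,z1): return W[(W[...,2]>z0)&(W[...,2]<z1)&(np.hypot(W[...,0]-450,W[...,1]+352)<70)]
for n,a in(('handle top',(115,130)),('head top',(50,60)),('pad',(2,9))):
    q=near(*a);print(n,len(q),cv2.minAreaRect(q[:,:2].astype(np.float32)),q.mean(0).round(1),cv2.minEnclosingCircle(q[:,:2].astype(np.float32)))
delta([450,-354,245])
E
```

```text
mallet 0.76 [327.9, 118.0] [ 450.6 -355.6   56.1]
pad 0.91 [306.7, 134.3] [ 434.1 -337.6    5.4]
mallet_grip 0.77 [324.2, 117.8] [ 450.9 -355.4   56. ]
handle top 745 ((447.8094482421875, -355.88922119140625), (21.816987991333008, 21.989952087402344), 78.20406341552734) [ 448.  -355.6  121.1] ((447.7881774902344, -355.8030700683594), 13.791365623474121)
head top 1106 ((448.1025390625, -355.63958740234375), (48.66920852661133, 48.81553649902344), 78.07105255126953) [ 451.2 -355.3   55.3] ((447.65966796875, -355.73687744140625), 24.941112518310547)
pad 3660 ((450.236328125, -349.8885498046875), (133.12542724609375, 133.9580078125), 53.250694274902344) [ 438.1 -343.9    5.3] ((449.7334899902344, -351.86236572265625), 69.58419799804688)
t 1.88 pos [ 384.5 -340.8  379.9] F [ 0.2 -0.5 -0.7] w 1.002
shift [ 66.7  -0.6 134.9]
y ang -101.8 tilt [ 0.    -0.001 -1.   ] q6 [-0.86  0.2   1.67 -0.    1.27  0.92]
```

View pics/w2.png

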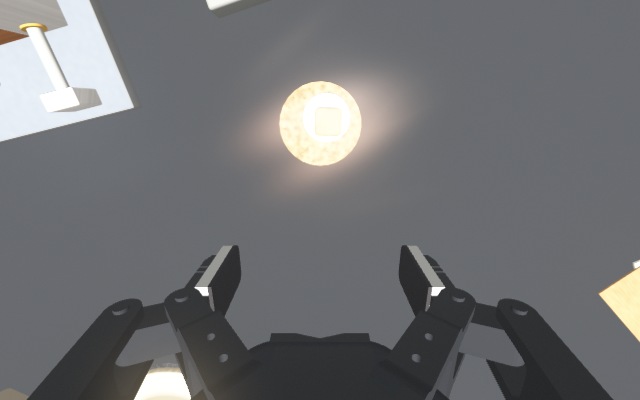

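```bash
python3 - <<'E'
from h import *
s=ctrl.get_state();p=ctrl.read_camera('wrist');W=cloud(p,s)
r=ctrl.regions_of('pad',p)[0]
w=W[r['mask']&(W[...,2]>2)&(W[...,2]<9)]
print(len(w),cv2.minEnclosingCircle(w[:,:2].astype(np.float32)),np.percentile(w,[1,99],axis=0))
m=cv2.morphologyEx(r['mask'].astype(np.uint8),cv2.MORPH_OPEN,np.ones((5,5)))
c,_=cv2.findContours(m,0,2);c=max(c,key=len);(u,v),rad=cv2.minEnclosingCircle(c);print(u,v,rad)
K=np.array(p['mtx']);T=campose(p,s);d=T[:3,:3]@np.array([(u-K[0,2])/K[0,0],-(v-K[1,2])/K[1,1],-1]);k=(5-T[2,3])/d[2];print(T[:3,3]+k*d, rad*k/K[0,0])
delta([447.8,-355.8,245],-102)
E
```

```text
Traceback (most recent call last):
IndexError: index -1 is out of bounds for axis 0 with size 0
```

```bash
python3 - <<'E'
from h import *
s=ctrl.get_state();p=ctrl.read_camera('wrist')
im=cv2.imread('pics/w2.png');hsv=cv2.cvtColor(im,cv2.COLOR_BGR2HSV)
m=((hsv[...,2]>170)).astype(np.uint8);m[:, :270]=0;m[:,370:]=0;m[:75]=0;m[175:]=0
m=cv2.morphologyEx(m,cv2.MORPH_OPEN,np.ones((5,5)))
c,_=cv2.findContours(m,0,2);c=max(c,key=len);(u,v),rad=cv2.minEnclosingCircle(c);print(u,v,rad,cv2.boundingRect(c))
K=np.array(p['mtx']);T=campose(p,s)
d=T[:3,:3]@np.array([(u-K[0,2])/K[0,0],-(v-K[1,2])/K[1,1],-1]);k=(5-T[2,3])/d[2];print(T[:3,3]+k*d, rad*k/K[0,0])
delta([447.8,-355.8,245],-102)
E
```

```text
321.89373779296875 118.38850402832031 56.6060905456543 (270, 81, 100, 93)
[ 443.49236474 -356.19040446    5.        ] 68.24172368575911
t 2.02 pos [ 384.4 -340.9  379.8] F [ 0.4 -0.  -0.2] w 0.999
shift [ 65.1   1.5 134.8]
y ang -101.9 tilt [ 1.e-04 -4.e-04 -1.e+00] q6 [-0.86  0.2   1.67 -0.    1.27  0.92]
wz 0.1442868771957393
```

Call:
step_arm([
  {"hand": -1, "dx": 65, "dy": 1.5, "dz": 0, "wx": 0, "wy": 0, "wz": 0},
  {"hand": -1, "dx": 65, "dy": 1.5, "dz": 20, "wx": 0, "wy": 0, "wz": 0},
  {"hand": -1, "dx": 65, "dy": 1.5, "dz": 70, "wx": 0, "wy": 0, "wz": 0},
  {"hand": -1, "dx": 65, "dy": 1.5, "dz": 115, "wx": 0, "wy": 0, "wz": 0},
  {"hand": -1, "dx": 65, "dy": 1.5, "dz": 134, "wx": 0, "wy": 0, "wz": 0},
])

```text
time_s: 2.65
position: [447.0, -354.7, 242.8]
orientation: [0.995, -0.103, -0.002, -0.001]
contact_force: [-0.5, -0.1, -0.7]
gripper_width: 1.0
```

Call:
step_arm([
  {"hand": 1, "dx": 0, "dy": 0, "dz": 0, "wx": 0, "wy": 0, "wz": 0},
  {"hand": 1, "dx": 0, "dy": 0, "dz": 0, "wx": 0, "wy": 0, "wz": 0},
  {"hand": 1, "dx": 0, "dy": 0, "dz": 0, "wx": 0, "wy": 0, "wz": 0},
  {"hand": 1, "dx": 0, "dy": 0, "dz": 0, "wx": 0, "wy": 0, "wz": 0},
  {"hand": 1, "dx": 0, "dy": 0, "dz": 0, "wx": 0, "wy": 0, "wz": 0},
], force=60)

```text
time_s: 3.28
position: [448.5, -355.1, 247.0]
orientation: [0.995, -0.102, 0.001, 0.001]
contact_force: [-0.5, -0.2, 5.4]
gripper_width: 0.251
```

```bash
python3 - <<'E'
from h import *
s=ctrl.get_state();p=ctrl.read_camera('wrist');cv2.imwrite('pics/w3.png',p['color'])
delta([447.8,-355.8,245],-102)
E
```

```text
t 3.33 pos [ 448.5 -355.1  247.1] F [-0.9 -0.5  6.1] w 0.248
shift [-0.5  0.8  2.1]
y ang -101.8 tilt [ 0.0017 -0.0023 -1.    ] q6 [-0.79  0.4   1.74 -0.    1.    0.99]
wz 0.2389713749981297
```

View pics/w3.png

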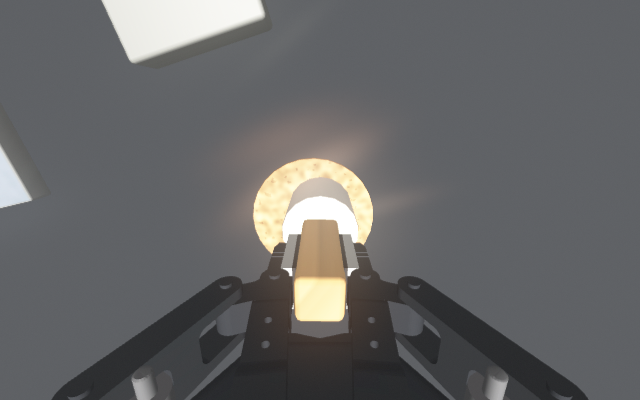

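Call:
step_arm([
  {"hand": 1, "dx": 0, "dy": 0, "dz": -20, "wx": 0, "wy": 0, "wz": 0},
  {"hand": 1, "dx": 0, "dy": 0, "dz": -57, "wx": 0, "wy": 0, "wz": 0},
  {"hand": 1, "dx": 0, "dy": -20, "dz": -59, "wx": 0, "wy": 0, "wz": -5},
  {"hand": 1, "dx": 0, "dy": -50, "dz": -59, "wx": 0, "wy": 0, "wz": -10},
  {"hand": 1, "dx": 0, "dy": -90, "dz": -59, "wx": 0, "wy": 0, "wz": -13},
])

```text
time_s: 3.95
position: [466.4, -265.9, 304.3]
orientation: [1.0, 0.011, -0.0, -0.0]
contact_force: [-0.0, -0.7, -2.1]
gripper_width: 0.249
```

```bash
python3 - <<'E'
from h import *
delta([515,89,304],-88.65)
E
```

```text
t 3.95 pos [ 466.4 -265.9  304.3] F [-0.  -0.7 -2.1] w 0.249
shift [  56.4 -353.8    0.4]
y ang -88.7 tilt [-5.e-04  5.e-04 -1.e+00] q6 [-0.65  0.3   1.74  0.    1.1   0.9 ]
wz -0.09229709859876323
```

Call:
step_arm([
  {"hand": 1, "dx": 10, "dy": -60, "dz": 0, "wx": 0, "wy": 0, "wz": 0},
  {"hand": 1, "dx": 20, "dy": -120, "dz": 0, "wx": 0, "wy": 0, "wz": 0},
  {"hand": 1, "dx": 30, "dy": -180, "dz": 0, "wx": 0, "wy": 0, "wz": 0},
  {"hand": 1, "dx": 40, "dy": -240, "dz": 0, "wx": 0, "wy": 0, "wz": 0},
  {"hand": 1, "dx": 50, "dy": -300, "dz": 0, "wx": 0, "wy": 0, "wz": 0},
])

```text
time_s: 4.58
position: [509.7, 36.5, 304.3]
orientation: [1.0, 0.011, -0.0, -0.0]
contact_force: [1.1, -0.9, -1.3]
gripper_width: 0.251
```

Call:
step_arm([
  {"hand": 1, "dx": 5, "dy": -40, "dz": 0, "wx": 0, "wy": 0, "wz": 0},
  {"hand": 1, "dx": 5, "dy": -54, "dz": 0, "wx": 0, "wy": 0, "wz": 0},
  {"hand": 1, "dx": 5, "dy": -54, "dz": 0, "wx": 0, "wy": 0, "wz": 0},
])

```text
time_s: 4.95
position: [513.5, 89.0, 304.2]
orientation: [1.0, 0.012, -0.001, 0.0]
contact_force: [-0.2, -0.3, -2.3]
gripper_width: 0.251
```

```bash
cat > look.py <<'E'
from h import *
import sys
s=ctrl.get_state();n=sys.argv[1]
p=ctrl.read_camera('wrist');cv2.imwrite(f'pics/{n}.png',p['color'])
delta([515,89,304],-88.65)
E
python3 look.py w4
```

```text
t 5.0 pos [513.6  88.2 304.3] F [-0.2  0.  -2.9] w 0.254
shift [ 1.4 -0.8  0.3]
y ang -88.7 tilt [-0.0011 -0.0011 -1.    ] q6 [ 0.04  0.27  1.77 -0.    1.09  1.59]
wz -0.08040321294120645
```

View pics/w4.png

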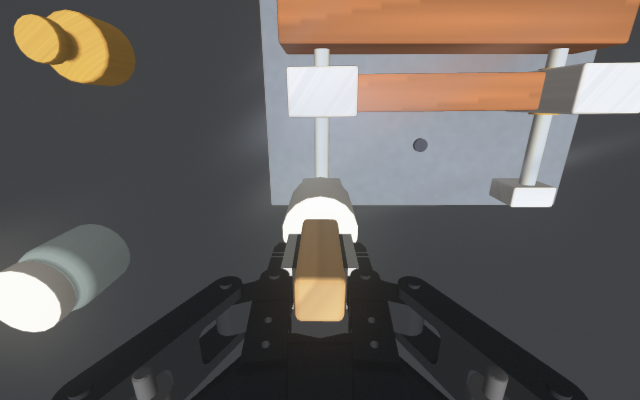

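The mallet at (320,220) sits over the left rod, in line with the left end block at (322,92). The jaw bar is at row 92 and the fixed jaw's near edge is at row 48.

Call:
step_arm([
  {"hand": 1, "dx": 20, "dy": 0, "dz": 0, "wx": 0, "wy": 0, "wz": 0},
  {"hand": 1, "dx": 34, "dy": 0, "dz": 0, "wx": 0, "wy": 0, "wz": 0},
  {"hand": 1, "dx": 38, "dy": 0, "dz": 0, "wx": 0, "wy": 0, "wz": 0},
  {"hand": 1, "dx": 40, "dy": 0, "dz": 0, "wx": 0, "wy": 0, "wz": 0},
])

```text
time_s: 5.5
position: [553.8, 88.8, 304.4]
orientation: [1.0, 0.01, -0.001, 0.0]
contact_force: [0.0, 0.1, -2.3]
gripper_width: 0.251
```

Call:
step_arm([
  {"hand": 1, "dx": 1, "dy": 0, "dz": 0, "wx": 0, "wy": 0, "wz": 0},
  {"hand": 1, "dx": 2, "dy": 0, "dz": 0, "wx": 0, "wy": 0, "wz": 0},
])

```text
time_s: 5.75
position: [555.6, 89.5, 304.7]
orientation: [1.0, 0.011, -0.0, 0.0]
contact_force: [0.6, 0.3, -1.4]
gripper_width: 0.247
```

Call:
step_arm([
  {"hand": 1, "dx": 1, "dy": 0, "dz": 0, "wx": 0, "wy": 0, "wz": 0},
  {"hand": 1, "dx": 2, "dy": 0, "dz": 0, "wx": 0, "wy": 0, "wz": 0},
])

```text
time_s: 6.0
position: [557.9, 89.6, 304.8]
orientation: [1.0, 0.011, 0.0, 0.0]
contact_force: [0.2, 0.8, -1.3]
gripper_width: 0.25
```

Call:
step_arm([
  {"hand": 1, "dx": 1, "dy": 0, "dz": 0, "wx": 0, "wy": 0, "wz": 0},
  {"hand": 1, "dx": 2, "dy": 0, "dz": 0, "wx": 0, "wy": 0, "wz": 0},
])

```text
time_s: 6.25
position: [559.6, 89.6, 304.6]
orientation: [1.0, 0.011, -0.001, 0.0]
contact_force: [-1.1, -0.0, -1.8]
gripper_width: 0.255
```

Call:
step_arm([
  {"hand": 1, "dx": 0.5, "dy": 0, "dz": 0, "wx": 0, "wy": 0, "wz": 0},
  {"hand": 1, "dx": 1, "dy": 0, "dz": 0, "wx": 0, "wy": 0, "wz": 0},
])

```text
time_s: 6.5
position: [560.2, 89.6, 304.5]
orientation: [1.0, 0.011, -0.001, 0.0]
contact_force: [-3.6, 0.5, 0.4]
gripper_width: 0.251
```

Call:
step_arm([
  {"hand": 1, "dx": 0.5, "dy": 0, "dz": 0, "wx": 0, "wy": 0, "wz": 0},
  {"hand": 1, "dx": 1, "dy": 0, "dz": 0, "wx": 0, "wy": 0, "wz": 0},
])

```text
time_s: 6.75
position: [560.7, 89.6, 304.5]
orientation: [1.0, 0.011, -0.002, 0.0]
contact_force: [-5.7, -0.7, 2.3]
gripper_width: 0.249
```

Call:
step_arm([
  {"hand": 1, "dx": 0.5, "dy": 0, "dz": 0, "wx": 0, "wy": 0, "wz": 0},
  {"hand": 1, "dx": 1, "dy": 0, "dz": 0, "wx": 0, "wy": 0, "wz": 0},
])

```text
time_s: 7.0
position: [561.5, 89.7, 304.5]
orientation: [1.0, 0.011, -0.002, 0.0]
contact_force: [-7.2, -0.2, 1.1]
gripper_width: 0.253
```

Call:
step_arm([
  {"hand": 1, "dx": 0.5, "dy": 0, "dz": 0, "wx": 0, "wy": 0, "wz": 0},
  {"hand": 1, "dx": 1, "dy": 0, "dz": 0, "wx": 0, "wy": 0, "wz": 0},
])

```text
time_s: 7.25
position: [562.4, 89.7, 304.5]
orientation: [1.0, 0.011, -0.002, -0.0]
contact_force: [-6.5, -0.1, 2.1]
gripper_width: 0.248
```

Call:
step_arm([
  {"hand": 1, "dx": 0.5, "dy": 0, "dz": 0, "wx": 0, "wy": 0, "wz": 0},
  {"hand": 1, "dx": 1, "dy": 0, "dz": 0, "wx": 0, "wy": 0, "wz": 0},
])

```text
time_s: 7.5
position: [563.4, 89.8, 304.5]
orientation: [1.0, 0.011, -0.002, -0.0]
contact_force: [-6.2, 0.4, 1.5]
gripper_width: 0.247
```

Call:
step_arm([
  {"hand": 1, "dx": 0.5, "dy": 0, "dz": 0, "wx": 0, "wy": 0, "wz": 0},
  {"hand": 1, "dx": 1, "dy": 0, "dz": 0, "wx": 0, "wy": 0, "wz": 0},
])

```text
time_s: 7.75
position: [564.4, 89.9, 304.5]
orientation: [1.0, 0.011, -0.002, -0.0]
contact_force: [-6.4, 0.5, 1.9]
gripper_width: 0.25
```

Call:
step_arm([
  {"hand": 1, "dx": 0.5, "dy": 0, "dz": 0, "wx": 0, "wy": 0, "wz": 0},
  {"hand": 1, "dx": 1, "dy": 0, "dz": 0, "wx": 0, "wy": 0, "wz": 0},
  {"hand": 1, "dx": 1.5, "dy": 0, "dz": 0, "wx": 0, "wy": 0, "wz": 0},
  {"hand": 1, "dx": 2, "dy": 0, "dz": 0, "wx": 0, "wy": 0, "wz": 0},
])

```text
time_s: 8.25
position: [566.4, 90.0, 304.5]
orientation: [1.0, 0.011, -0.002, -0.0]
contact_force: [-6.2, 0.5, 2.3]
gripper_width: 0.251
```

Call:
step_arm([
  {"hand": 1, "dx": -5, "dy": 0, "dz": 0, "wx": 0, "wy": 0, "wz": 0},
  {"hand": 1, "dx": -24, "dy": 0, "dz": 0, "wx": 0, "wy": 0, "wz": 0},
  {"hand": 1, "dx": -24, "dy": 0, "dz": 0, "wx": 0, "wy": 0, "wz": 0},
])

```text
time_s: 8.62
position: [543.6, 89.2, 304.8]
orientation: [1.0, 0.011, 0.001, 0.0]
contact_force: [1.1, -0.2, -2.8]
gripper_width: 0.25
```

```bash
cat > gap.py <<'E'
from h import *
import sys
s=ctrl.get_state();n=sys.argv[1]
p=ctrl.read_camera('wrist');cv2.imwrite(f'pics/{n}.png',p['color'])
W=cloud(p,s); a=np.radians(1.35); C=np.array([620.3,-0.9])
def F(W): 
    d=W[...,:2]-C; return np.stack([d[...,0]*np.cos(a)+d[...,1]*np.sin(a),-d[...,0]*np.sin(a)+d[...,1]*np.cos(a)],-1)
f=F(W);z=W[...,2]
for nm,ylo,yhi,zlo,zhi in(('L',72,108,88,96),('R',-108,-72,88,96),('barL',30,65,58,66),('barR',-65,-30,58,66)):
    m=(f[...,1]>ylo)&(f[...,1]<yhi)&(z>zlo)&(z<zhi)&(f[...,0]<60)&(f[...,0]>-60)
    q=f[m]
    if len(q)<30: print(nm,'few',len(q)); continue
    xs=np.sort(q[:,0]); d=np.diff(xs); 
    print(nm,len(q),np.percentile(xs,[0.5,50,99.5]).round(1), 'gaps',[(round(float(xs[i]),1),round(float(xs[i+1]),1)) for i in np.where(d>2)[0]])
delta([515,89,304],-88.65)
E
python3 gap.py w5
```

```text
L 2758 [-55.7 -14.6   0.7] gaps [(-49.8, -29.7)]
R 2551 [-32.4 -17.   -2.7] gaps []
barL 3916 [-27.9  16.6  41.7] gaps [(-2.0, 12.5)]
barR 3918 [-29.6  17.1  42.4] gaps [(-3.7, 12.5)]
t 8.68 pos [544.5  89.1 305. ] F [ 1.1  0.1 -1.8] w 0.245
shift [-29.5  -0.5   0.9]
y ang -88.8 tilt [ 3.1e-03 -1.0e-04 -1.0e+00] q6 [ 0.04  0.32  1.71 -0.    1.11  1.59]
wz -0.12275403953557884
```

View pics/w5.png

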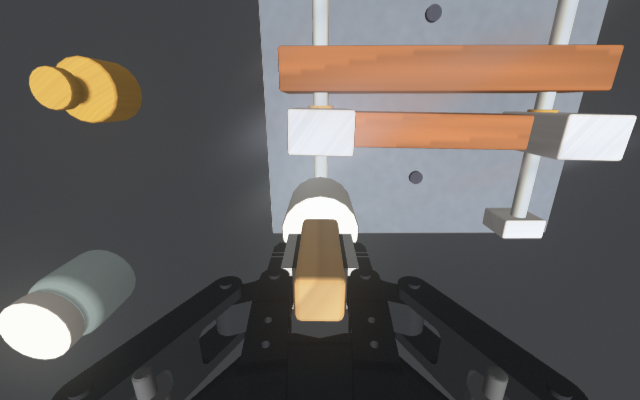

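Call:
step_arm([
  {"hand": 1, "dx": -4, "dy": 45, "dz": 0, "wx": 0, "wy": 0, "wz": 0},
  {"hand": 1, "dx": -4, "dy": 100, "dz": 0, "wx": 0, "wy": 0, "wz": 0},
  {"hand": 1, "dx": -4, "dy": 150, "dz": 0, "wx": 0, "wy": 0, "wz": 0},
  {"hand": 1, "dx": -2, "dy": 180, "dz": 0, "wx": 0, "wy": 0, "wz": 0},
  {"hand": 1, "dx": 5, "dy": 180, "dz": 0, "wx": 0, "wy": 0, "wz": 0},
])

```text
time_s: 9.3
position: [554.1, -93.3, 305.0]
orientation: [1.0, 0.009, 0.001, 0.001]
contact_force: [0.2, 0.9, -2.9]
gripper_width: 0.249
```

Call:
step_arm([
  {"hand": 1, "dx": 4, "dy": 0, "dz": 0, "wx": 0, "wy": 0, "wz": 0},
  {"hand": 1, "dx": 6, "dy": 0, "dz": 0, "wx": 0, "wy": 0, "wz": 0},
  {"hand": 1, "dx": 7, "dy": 0, "dz": 0, "wx": 0, "wy": 0, "wz": 0},
])

```text
time_s: 9.68
position: [560.0, -89.6, 304.7]
orientation: [1.0, 0.011, 0.0, -0.0]
contact_force: [-0.3, 0.9, -2.3]
gripper_width: 0.255
```

```bash
python3 gap.py w6
```

```text
L 2465 [-29.1 -13.4   0.7] gaps []
R 2582 [-45.  -17.9  -2.6] gaps [(-38.0, -33.1)]
barL 3713 [-27.6  16.8  41.6] gaps [(-1.9, 12.6)]
barR 3675 [-29.3  17.5  42.3] gaps [(-3.9, 12.6)]
t 9.72 pos [560.  -89.7 304.7] F [ 0.2  0.2 -2.2] w 0.252
shift [ -40.9 -179.6    0.7]
y ang -88.7 tilt [ 2.e-04 -0.e+00 -1.e+00] q6 [-0.28  0.34  1.68  0.    1.13  1.27]
wz -0.042380201532566275
```

View pics/w6.png

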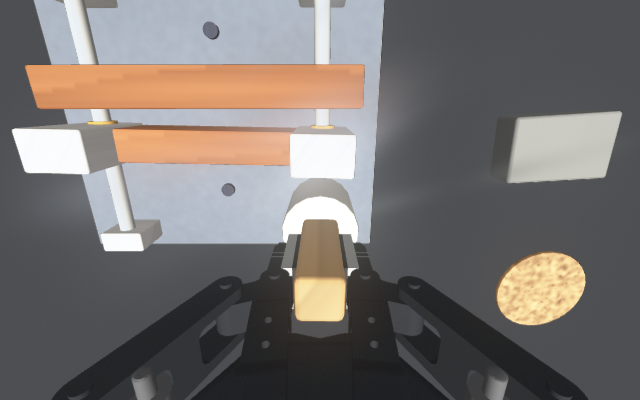

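The mallet is lined up with the right block at (322,150). The empty pad at (541,288) is fully visible here.

Call:
step_arm([
  {"hand": 1, "dx": 1, "dy": 0, "dz": 0, "wx": 0, "wy": 0, "wz": 0},
  {"hand": 1, "dx": 2, "dy": 0, "dz": 0, "wx": 0, "wy": 0, "wz": 0},
  {"hand": 1, "dx": 3, "dy": 0, "dz": 0, "wx": 0, "wy": 0, "wz": 0},
  {"hand": 1, "dx": 4, "dy": 0, "dz": 0, "wx": 0, "wy": 0, "wz": 0},
])

```text
time_s: 10.22
position: [563.8, -90.5, 304.7]
orientation: [1.0, 0.011, 0.0, 0.0]
contact_force: [0.5, 0.1, -3.3]
gripper_width: 0.25
```

Call:
step_arm([
  {"hand": 1, "dx": 0.5, "dy": 0, "dz": 0, "wx": 0, "wy": 0, "wz": 0},
  {"hand": 1, "dx": 1, "dy": 0, "dz": 0, "wx": 0, "wy": 0, "wz": 0},
])

```text
time_s: 10.48
position: [564.8, -90.4, 304.7]
orientation: [1.0, 0.011, 0.0, 0.0]
contact_force: [0.4, 0.0, -2.7]
gripper_width: 0.247
```

Call:
step_arm([
  {"hand": 1, "dx": 0.5, "dy": 0, "dz": 0, "wx": 0, "wy": 0, "wz": 0},
  {"hand": 1, "dx": 1, "dy": 0, "dz": 0, "wx": 0, "wy": 0, "wz": 0},
])

```text
time_s: 10.72
position: [565.7, -90.4, 304.7]
orientation: [1.0, 0.011, -0.0, 0.0]
contact_force: [-0.9, -0.4, -1.7]
gripper_width: 0.251
```

```bash
python3 - <<'E'
from h import *
s=ctrl.get_state();p=ctrl.read_camera('wrist');W=cloud(p,s)
im=p['color'].astype(int)
m=(W[...,0]>370)&(W[...,0]<520)&(W[...,1]>-430)&(W[...,1]<-270)&(W[...,2]>-8)&(W[...,2]<14)&(im[...,2]-im[...,0]>50)
q=W[m];print(len(q),cv2.minAreaRect(q[:,:2].astype(np.float32)),cv2.minEnclosingCircle(q[:,:2].astype(np.float32)),q.mean(0))
E
```

```text
4966 ((436.5294494628906, -347.8387145996094), (104.52478790283203, 100.44608306884766), 6.212663173675537) ((435.8543701171875, -349.26544189453125), 53.838653564453125) [ 441.53787827 -345.87619907    5.50349215]
```

Call:
step_arm([
  {"hand": 1, "dx": 0.5, "dy": 0, "dz": 0, "wx": 0, "wy": 0, "wz": 0},
  {"hand": 1, "dx": 1, "dy": 0, "dz": 0, "wx": 0, "wy": 0, "wz": 0},
  {"hand": 1, "dx": 1.5, "dy": 0, "dz": 0, "wx": 0, "wy": 0, "wz": 0},
])

```text
time_s: 11.15
position: [566.5, -90.3, 304.6]
orientation: [1.0, 0.011, -0.001, 0.0]
contact_force: [-3.9, -0.2, 0.8]
gripper_width: 0.254
```

Call:
step_arm([
  {"hand": 1, "dx": 0.5, "dy": 0, "dz": 0, "wx": 0, "wy": 0, "wz": 0},
  {"hand": 1, "dx": 1, "dy": 0, "dz": 0, "wx": 0, "wy": 0, "wz": 0},
  {"hand": 1, "dx": 1.5, "dy": 0, "dz": 0, "wx": 0, "wy": 0, "wz": 0},
])

```text
time_s: 11.52
position: [567.4, -90.3, 304.6]
orientation: [1.0, 0.011, -0.002, 0.0]
contact_force: [-7.0, -0.3, 1.5]
gripper_width: 0.249
```

Call:
step_arm([
  {"hand": 1, "dx": 0.5, "dy": 0, "dz": 0, "wx": 0, "wy": 0, "wz": 0},
  {"hand": 1, "dx": 1, "dy": 0, "dz": 0, "wx": 0, "wy": 0, "wz": 0},
  {"hand": 1, "dx": 1.5, "dy": 0, "dz": 0, "wx": 0, "wy": 0, "wz": 0},
])

```text
time_s: 11.9
position: [568.9, -90.4, 304.6]
orientation: [1.0, 0.011, -0.002, 0.0]
contact_force: [-6.3, -1.6, 1.8]
gripper_width: 0.252
```

Call:
step_arm([
  {"hand": 1, "dx": 0.5, "dy": 0, "dz": 0, "wx": 0, "wy": 0, "wz": 0},
  {"hand": 1, "dx": 1, "dy": 0, "dz": 0, "wx": 0, "wy": 0, "wz": 0},
  {"hand": 1, "dx": 1.5, "dy": 0, "dz": 0, "wx": 0, "wy": 0, "wz": 0},
])

```text
time_s: 12.28
position: [570.4, -90.4, 304.6]
orientation: [1.0, 0.011, -0.002, 0.0]
contact_force: [-6.6, -1.4, 2.3]
gripper_width: 0.247
```

Call:
step_arm([
  {"hand": 1, "dx": 0.5, "dy": 0, "dz": 0, "wx": 0, "wy": 0, "wz": 0},
  {"hand": 1, "dx": 1, "dy": 0, "dz": 0, "wx": 0, "wy": 0, "wz": 0},
  {"hand": 1, "dx": 1.5, "dy": 0, "dz": 0, "wx": 0, "wy": 0, "wz": 0},
  {"hand": 1, "dx": 2, "dy": 0, "dz": 0, "wx": 0, "wy": 0, "wz": 0},
])

```text
time_s: 12.78
position: [572.4, -90.5, 304.6]
orientation: [1.0, 0.011, -0.002, 0.0]
contact_force: [-6.2, -1.7, 1.9]
gripper_width: 0.256
```

Call:
step_arm([
  {"hand": 1, "dx": 0.5, "dy": 0, "dz": 0, "wx": 0, "wy": 0, "wz": 0},
  {"hand": 1, "dx": 1, "dy": 0, "dz": 0, "wx": 0, "wy": 0, "wz": 0},
  {"hand": 1, "dx": 1.5, "dy": 0, "dz": 0, "wx": 0, "wy": 0, "wz": 0},
  {"hand": 1, "dx": 2, "dy": 0, "dz": 0, "wx": 0, "wy": 0, "wz": 0},
])

```text
time_s: 13.28
position: [574.4, -90.5, 304.6]
orientation: [1.0, 0.011, -0.002, 0.0]
contact_force: [-7.0, -2.4, 1.7]
gripper_width: 0.25
```

Call:
step_arm([
  {"hand": 1, "dx": -5, "dy": 0, "dz": 0, "wx": 0, "wy": 0, "wz": 0},
  {"hand": 1, "dx": -22, "dy": 0, "dz": 0, "wx": 0, "wy": 0, "wz": 0},
  {"hand": 1, "dx": -22, "dy": 0, "dz": 0, "wx": 0, "wy": 0, "wz": 0},
])

```text
time_s: 13.65
position: [552.5, -90.4, 304.7]
orientation: [1.0, 0.011, -0.0, -0.0]
contact_force: [0.5, -0.5, -2.6]
gripper_width: 0.248
```

```bash
python3 gap.py w7
```

```text
L 2540 [-28.9 -13.5   0.4] gaps []
R 2752 [-52.2 -10.5   4.3] gaps [(-45.5, -25.4)]
barL 3831 [-25.8  17.   41.9] gaps [(-0.4, 12.3)]
barR 3787 [-24.2  17.5  42.4] gaps [(1.6, 12.7)]
t 13.7 pos [553.3 -90.5 304.9] F [ 1.4 -0.1 -2.2] w 0.244
shift [ -34.5 -180.3    0.9]
y ang -88.8 tilt [ 0.0011  0.     -1.    ] q6 [-0.29  0.33  1.69  0.    1.12  1.26]
wz -0.14138769637573034
```

Call:
step_arm([
  {"hand": 1, "dx": 0, "dy": -45, "dz": 0, "wx": 0, "wy": 0, "wz": 0},
  {"hand": 1, "dx": 0, "dy": -100, "dz": 0, "wx": 0, "wy": 0, "wz": 0},
  {"hand": 1, "dx": 0, "dy": -150, "dz": 0, "wx": 0, "wy": 0, "wz": 0},
  {"hand": 1, "dx": 2, "dy": -180, "dz": 0, "wx": 0, "wy": 0, "wz": 0},
  {"hand": 1, "dx": 8, "dy": -180, "dz": 0, "wx": 0, "wy": 0, "wz": 0},
])

```text
time_s: 14.32
position: [558.0, 91.7, 304.9]
orientation: [1.0, 0.012, 0.001, -0.0]
contact_force: [0.6, -0.5, -2.7]
gripper_width: 0.253
```

Call:
step_arm([
  {"hand": 1, "dx": 2, "dy": 0, "dz": 0, "wx": 0, "wy": 0, "wz": 0},
  {"hand": 1, "dx": 4, "dy": 0, "dz": 0, "wx": 0, "wy": 0, "wz": 0},
  {"hand": 1, "dx": 5, "dy": 0, "dz": 0, "wx": 0, "wy": 0, "wz": 0},
])

```text
time_s: 14.7
position: [563.2, 88.7, 304.7]
orientation: [1.0, 0.01, 0.0, 0.0]
contact_force: [0.0, -0.1, -1.7]
gripper_width: 0.245
```

Call:
step_arm([
  {"hand": 1, "dx": 0.5, "dy": 0, "dz": 0, "wx": 0, "wy": 0, "wz": 0},
  {"hand": 1, "dx": 1, "dy": 0, "dz": 0, "wx": 0, "wy": 0, "wz": 0},
  {"hand": 1, "dx": 1.5, "dy": 0, "dz": 0, "wx": 0, "wy": 0, "wz": 0},
  {"hand": 1, "dx": 2, "dy": 0, "dz": 0, "wx": 0, "wy": 0, "wz": 0},
])

```text
time_s: 15.2
position: [564.8, 89.6, 304.7]
orientation: [1.0, 0.011, -0.0, 0.0]
contact_force: [-0.1, -0.7, -2.7]
gripper_width: 0.255
```

Call:
step_arm([
  {"hand": 1, "dx": 0.5, "dy": 0, "dz": 0, "wx": 0, "wy": 0, "wz": 0},
  {"hand": 1, "dx": 1, "dy": 0, "dz": 0, "wx": 0, "wy": 0, "wz": 0},
  {"hand": 1, "dx": 1.5, "dy": 0, "dz": 0, "wx": 0, "wy": 0, "wz": 0},
])

```text
time_s: 15.58
position: [565.7, 89.7, 304.5]
orientation: [1.0, 0.011, -0.001, 0.0]
contact_force: [-4.1, -0.4, -0.6]
gripper_width: 0.25
```

Call:
step_arm([
  {"hand": 1, "dx": 0.5, "dy": 0, "dz": 0, "wx": 0, "wy": 0, "wz": 0},
  {"hand": 1, "dx": 1, "dy": 0, "dz": 0, "wx": 0, "wy": 0, "wz": 0},
  {"hand": 1, "dx": 1.5, "dy": 0, "dz": 0, "wx": 0, "wy": 0, "wz": 0},
])

```text
time_s: 15.95
position: [566.5, 89.7, 304.5]
orientation: [1.0, 0.011, -0.002, 0.0]
contact_force: [-7.3, -0.6, 3.2]
gripper_width: 0.244
```

Call:
step_arm([
  {"hand": 1, "dx": 0.5, "dy": 0, "dz": 0, "wx": 0, "wy": 0, "wz": 0},
  {"hand": 1, "dx": 1, "dy": 0, "dz": 0, "wx": 0, "wy": 0, "wz": 0},
  {"hand": 1, "dx": 1.5, "dy": 0, "dz": 0, "wx": 0, "wy": 0, "wz": 0},
])

```text
time_s: 16.32
position: [568.0, 89.9, 304.5]
orientation: [1.0, 0.011, -0.002, -0.0]
contact_force: [-6.2, 0.1, 2.3]
gripper_width: 0.252
```

Call:
step_arm([
  {"hand": 1, "dx": 0.5, "dy": 0, "dz": 0, "wx": 0, "wy": 0, "wz": 0},
  {"hand": 1, "dx": 1, "dy": 0, "dz": 0, "wx": 0, "wy": 0, "wz": 0},
  {"hand": 1, "dx": 1.5, "dy": 0, "dz": 0, "wx": 0, "wy": 0, "wz": 0},
  {"hand": 1, "dx": 2, "dy": 0, "dz": 0, "wx": 0, "wy": 0, "wz": 0},
])

```text
time_s: 16.82
position: [569.9, 90.0, 304.5]
orientation: [1.0, 0.011, -0.002, -0.0]
contact_force: [-6.3, 0.3, 1.6]
gripper_width: 0.252
```

Call:
step_arm([
  {"hand": 1, "dx": 0.5, "dy": 0, "dz": 0, "wx": 0, "wy": 0, "wz": 0},
  {"hand": 1, "dx": 1, "dy": 0, "dz": 0, "wx": 0, "wy": 0, "wz": 0},
  {"hand": 1, "dx": 1.5, "dy": 0, "dz": 0, "wx": 0, "wy": 0, "wz": 0},
  {"hand": 1, "dx": 2, "dy": 0, "dz": 0, "wx": 0, "wy": 0, "wz": 0},
  {"hand": 1, "dx": 2.5, "dy": 0, "dz": 0, "wx": 0, "wy": 0, "wz": 0},
])

```text
time_s: 17.45
position: [572.4, 90.2, 304.5]
orientation: [1.0, 0.011, -0.002, -0.0]
contact_force: [-5.8, 1.3, 2.1]
gripper_width: 0.249
```

Call:
step_arm([
  {"hand": 1, "dx": 0.5, "dy": 0, "dz": 0, "wx": 0, "wy": 0, "wz": 0},
  {"hand": 1, "dx": 1, "dy": 0, "dz": 0, "wx": 0, "wy": 0, "wz": 0},
  {"hand": 1, "dx": 1.5, "dy": 0, "dz": 0, "wx": 0, "wy": 0, "wz": 0},
  {"hand": 1, "dx": 2, "dy": 0, "dz": 0, "wx": 0, "wy": 0, "wz": 0},
])

```text
time_s: 17.95
position: [574.4, 90.3, 304.5]
orientation: [1.0, 0.011, -0.002, -0.0]
contact_force: [-7.3, 0.8, 2.2]
gripper_width: 0.254
```

Call:
step_arm([
  {"hand": 1, "dx": -5, "dy": 0, "dz": 0, "wx": 0, "wy": 0, "wz": 0},
  {"hand": 1, "dx": -20, "dy": 0, "dz": 0, "wx": 0, "wy": 0, "wz": 0},
  {"hand": 1, "dx": -20, "dy": 0, "dz": 0, "wx": 0, "wy": 0, "wz": 0},
])

```text
time_s: 18.32
position: [554.8, 89.4, 304.7]
orientation: [1.0, 0.011, -0.0, 0.0]
contact_force: [-0.3, -0.0, -2.0]
gripper_width: 0.252
```

```bash
python3 gap.py w8
```

```text
L 2717 [-45.3  -6.5   8.5] gaps [(-39.1, -21.5)]
R 2501 [-24.9  -9.4   4.5] gaps []
barL 3754 [-20.2  16.5  41.8] gaps [(6.0, 13.0)]
barR 3783 [-21.8  17.   42.4] gaps [(3.7, 12.8)]
t 18.38 pos [555.6  89.4 304.9] F [-0.8  0.3 -2.3] w 0.247
shift [-40.6  -0.5   0.9]
y ang -88.8 tilt [ 1.3e-03 -1.0e-04 -1.0e+00] q6 [ 0.04  0.33  1.69 -0.    1.12  1.59]
wz -0.11957681783084695
```

Call:
step_arm([
  {"hand": 1, "dx": -4, "dy": 45, "dz": 0, "wx": 0, "wy": 0, "wz": 0},
  {"hand": 1, "dx": -4, "dy": 100, "dz": 0, "wx": 0, "wy": 0, "wz": 0},
  {"hand": 1, "dx": -4, "dy": 150, "dz": 0, "wx": 0, "wy": 0, "wz": 0},
  {"hand": 1, "dx": 0, "dy": 180, "dz": 0, "wx": 0, "wy": 0, "wz": 0},
  {"hand": 1, "dx": 6, "dy": 180, "dz": 0, "wx": 0, "wy": 0, "wz": 0},
])

```text
time_s: 19.0
position: [566.5, -92.8, 304.9]
orientation: [1.0, 0.009, 0.001, 0.001]
contact_force: [-0.1, 0.2, -2.5]
gripper_width: 0.25
```

Call:
step_arm([
  {"hand": 1, "dx": 2, "dy": 0, "dz": 0, "wx": 0, "wy": 0, "wz": 0},
  {"hand": 1, "dx": 4, "dy": 0, "dz": 0, "wx": 0, "wy": 0, "wz": 0},
  {"hand": 1, "dx": 5, "dy": 0, "dz": 0, "wx": 0, "wy": 0, "wz": 0},
])

```text
time_s: 19.38
position: [570.9, -89.3, 304.7]
orientation: [1.0, 0.011, -0.0, -0.0]
contact_force: [-0.3, 0.4, -2.5]
gripper_width: 0.252
```

Call:
step_arm([
  {"hand": 1, "dx": 0.5, "dy": 0, "dz": 0, "wx": 0, "wy": 0, "wz": 0},
  {"hand": 1, "dx": 1, "dy": 0, "dz": 0, "wx": 0, "wy": 0, "wz": 0},
  {"hand": 1, "dx": 1.5, "dy": 0, "dz": 0, "wx": 0, "wy": 0, "wz": 0},
  {"hand": 1, "dx": 2, "dy": 0, "dz": 0, "wx": 0, "wy": 0, "wz": 0},
])

```text
time_s: 19.88
position: [572.8, -90.2, 304.7]
orientation: [1.0, 0.011, -0.0, 0.0]
contact_force: [0.2, -0.4, -1.8]
gripper_width: 0.246
```

Call:
step_arm([
  {"hand": 1, "dx": 0.5, "dy": 0, "dz": 0, "wx": 0, "wy": 0, "wz": 0},
  {"hand": 1, "dx": 1, "dy": 0, "dz": 0, "wx": 0, "wy": 0, "wz": 0},
  {"hand": 1, "dx": 1.5, "dy": 0, "dz": 0, "wx": 0, "wy": 0, "wz": 0},
])

```text
time_s: 20.25
position: [573.7, -90.2, 304.6]
orientation: [1.0, 0.011, -0.001, 0.0]
contact_force: [-2.4, -0.0, -0.2]
gripper_width: 0.246
```

Call:
step_arm([
  {"hand": 1, "dx": 0.5, "dy": 0, "dz": 0, "wx": 0, "wy": 0, "wz": 0},
  {"hand": 1, "dx": 1, "dy": 0, "dz": 0, "wx": 0, "wy": 0, "wz": 0},
  {"hand": 1, "dx": 1.5, "dy": 0, "dz": 0, "wx": 0, "wy": 0, "wz": 0},
])

```text
time_s: 20.62
position: [574.5, -90.2, 304.6]
orientation: [1.0, 0.011, -0.002, 0.0]
contact_force: [-7.3, -0.4, 2.4]
gripper_width: 0.251
```

Call:
step_arm([
  {"hand": 1, "dx": 0.5, "dy": 0, "dz": 0, "wx": 0, "wy": 0, "wz": 0},
  {"hand": 1, "dx": 1, "dy": 0, "dz": 0, "wx": 0, "wy": 0, "wz": 0},
  {"hand": 1, "dx": 1.5, "dy": 0, "dz": 0, "wx": 0, "wy": 0, "wz": 0},
])

```text
time_s: 21.0
position: [575.9, -90.3, 304.6]
orientation: [1.0, 0.011, -0.002, 0.0]
contact_force: [-7.3, -0.3, 1.7]
gripper_width: 0.249
```

Call:
step_arm([
  {"hand": 1, "dx": 0.5, "dy": 0, "dz": 0, "wx": 0, "wy": 0, "wz": 0},
  {"hand": 1, "dx": 1, "dy": 0, "dz": 0, "wx": 0, "wy": 0, "wz": 0},
  {"hand": 1, "dx": 1.5, "dy": 0, "dz": 0, "wx": 0, "wy": 0, "wz": 0},
])

```text
time_s: 21.38
position: [577.4, -90.3, 304.6]
orientation: [1.0, 0.011, -0.002, 0.0]
contact_force: [-5.6, -1.7, 2.3]
gripper_width: 0.25
```

Call:
step_arm([
  {"hand": 1, "dx": 0.5, "dy": 0, "dz": 0, "wx": 0, "wy": 0, "wz": 0},
  {"hand": 1, "dx": 1, "dy": 0, "dz": 0, "wx": 0, "wy": 0, "wz": 0},
  {"hand": 1, "dx": 1.5, "dy": 0, "dz": 0, "wx": 0, "wy": 0, "wz": 0},
  {"hand": 1, "dx": 2, "dy": 0, "dz": 0, "wx": 0, "wy": 0, "wz": 0},
])

```text
time_s: 21.88
position: [579.4, -90.3, 304.6]
orientation: [1.0, 0.011, -0.002, 0.0]
contact_force: [-6.5, -0.8, 2.5]
gripper_width: 0.253
```

Call:
step_arm([
  {"hand": 1, "dx": 0.5, "dy": 0, "dz": 0, "wx": 0, "wy": 0, "wz": 0},
  {"hand": 1, "dx": 1, "dy": 0, "dz": 0, "wx": 0, "wy": 0, "wz": 0},
])

```text
time_s: 22.12
position: [580.4, -90.4, 304.6]
orientation: [1.0, 0.011, -0.002, 0.0]
contact_force: [-7.7, -1.5, 1.7]
gripper_width: 0.248
```

Call:
step_arm([
  {"hand": 1, "dx": 0.3, "dy": 0, "dz": 0, "wx": 0, "wy": 0, "wz": 0},
  {"hand": 1, "dx": 0.6, "dy": 0, "dz": 0, "wx": 0, "wy": 0, "wz": 0},
])

```text
time_s: 22.38
position: [581.0, -90.3, 304.6]
orientation: [1.0, 0.011, -0.002, 0.0]
contact_force: [-5.9, -1.8, 1.6]
gripper_width: 0.249
```

Call:
step_arm([
  {"hand": 1, "dx": 0.3, "dy": 0, "dz": 0, "wx": 0, "wy": 0, "wz": 0},
  {"hand": 1, "dx": 0.6, "dy": 0, "dz": 0, "wx": 0, "wy": 0, "wz": 0},
])

```text
time_s: 22.62
position: [581.6, -90.4, 304.6]
orientation: [1.0, 0.011, -0.002, 0.0]
contact_force: [-7.0, -2.1, 1.8]
gripper_width: 0.249
```

Call:
step_arm([
  {"hand": 1, "dx": 0.3, "dy": 0, "dz": 0, "wx": 0, "wy": 0, "wz": 0},
  {"hand": 1, "dx": 0.5, "dy": 0, "dz": 0, "wx": 0, "wy": 0, "wz": 0},
])

```text
time_s: 22.88
position: [582.1, -90.4, 304.6]
orientation: [1.0, 0.011, -0.002, 0.001]
contact_force: [-6.2, -1.9, 2.1]
gripper_width: 0.251
```

Call:
step_arm([
  {"hand": 1, "dx": 0.3, "dy": 0, "dz": 0, "wx": 0, "wy": 0, "wz": 0},
  {"hand": 1, "dx": 0.5, "dy": 0, "dz": 0, "wx": 0, "wy": 0, "wz": 0},
])

```text
time_s: 23.12
position: [582.6, -90.4, 304.6]
orientation: [1.0, 0.011, -0.002, 0.001]
contact_force: [-7.0, -2.2, 2.4]
gripper_width: 0.249
```

Near the estimated home on the right. I'll back off, look, then do the left.

Call:
step_arm([
  {"hand": 1, "dx": -5, "dy": 0, "dz": 0, "wx": 0, "wy": 0, "wz": 0},
  {"hand": 1, "dx": -20, "dy": 0, "dz": 0, "wx": 0, "wy": 0, "wz": 0},
  {"hand": 1, "dx": -20, "dy": 0, "dz": 0, "wx": 0, "wy": 0, "wz": 0},
])

```text
time_s: 23.5
position: [562.9, -90.2, 304.7]
orientation: [1.0, 0.011, -0.0, -0.0]
contact_force: [0.4, -0.3, -2.3]
gripper_width: 0.252
```

```bash
python3 gap.py w9
```

```text
L 2511 [-21.1  -5.6   8.6] gaps []
R 2732 [-41.   -2.6  12.3] gaps [(-35.2, -17.7)]
barL 3728 [-18.1  16.5  42.2] gaps [(7.9, 12.9)]
barR 3642 [-16.1  17.   41.9] gaps [(9.9, 12.7)]
t 23.55 pos [563.7 -90.3 304.9] F [ 0.6 -1.1 -1.9] w 0.25
shift [ -44.9 -180.3    0.9]
y ang -88.8 tilt [ 0.0011  0.     -1.    ] q6 [-0.28  0.34  1.67  0.    1.13  1.27]
wz -0.1402464861514261
```

View pics/w9.png

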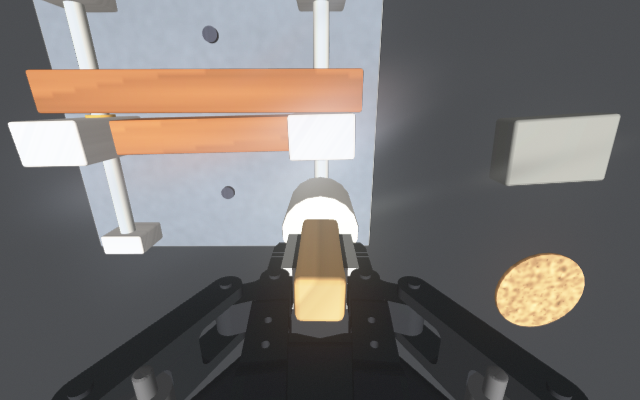

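The right block is almost at the fixed jaw (edges at rows 113 and 112), and the left still trails. Next is the left.

Call:
step_arm([
  {"hand": 1, "dx": 0, "dy": -45, "dz": 0, "wx": 0, "wy": 0, "wz": 0},
  {"hand": 1, "dx": 0, "dy": -100, "dz": 0, "wx": 0, "wy": 0, "wz": 0},
  {"hand": 1, "dx": 0, "dy": -150, "dz": 0, "wx": 0, "wy": 0, "wz": 0},
  {"hand": 1, "dx": 2, "dy": -180, "dz": 0, "wx": 0, "wy": 0, "wz": 0},
  {"hand": 1, "dx": 8, "dy": -180, "dz": 0, "wx": 0, "wy": 0, "wz": 0},
])

```text
time_s: 24.18
position: [568.2, 92.0, 304.9]
orientation: [1.0, 0.012, 0.001, -0.0]
contact_force: [1.0, -0.9, -2.2]
gripper_width: 0.252
```

Call:
step_arm([
  {"hand": 1, "dx": 1.5, "dy": 0, "dz": 0, "wx": 0, "wy": 0, "wz": 0},
  {"hand": 1, "dx": 2.5, "dy": 0, "dz": 0, "wx": 0, "wy": 0, "wz": 0},
  {"hand": 1, "dx": 3.5, "dy": 0, "dz": 0, "wx": 0, "wy": 0, "wz": 0},
  {"hand": 1, "dx": 4, "dy": 0, "dz": 0, "wx": 0, "wy": 0, "wz": 0},
])

```text
time_s: 24.68
position: [572.2, 89.2, 304.7]
orientation: [1.0, 0.01, 0.0, 0.0]
contact_force: [0.1, -0.2, -3.0]
gripper_width: 0.25
```

Call:
step_arm([
  {"hand": 1, "dx": 0.5, "dy": 0, "dz": 0, "wx": 0, "wy": 0, "wz": 0},
  {"hand": 1, "dx": 1, "dy": 0, "dz": 0, "wx": 0, "wy": 0, "wz": 0},
  {"hand": 1, "dx": 1.5, "dy": 0, "dz": 0, "wx": 0, "wy": 0, "wz": 0},
])

```text
time_s: 25.05
position: [573.2, 89.7, 304.6]
orientation: [1.0, 0.011, -0.001, 0.0]
contact_force: [-1.3, -1.0, -0.8]
gripper_width: 0.251
```

Call:
step_arm([
  {"hand": 1, "dx": 0.5, "dy": 0, "dz": 0, "wx": 0, "wy": 0, "wz": 0},
  {"hand": 1, "dx": 1, "dy": 0, "dz": 0, "wx": 0, "wy": 0, "wz": 0},
  {"hand": 1, "dx": 1.5, "dy": 0, "dz": 0, "wx": 0, "wy": 0, "wz": 0},
])

```text
time_s: 25.42
position: [574.1, 89.9, 304.5]
orientation: [1.0, 0.011, -0.002, 0.0]
contact_force: [-6.0, -0.8, 1.4]
gripper_width: 0.249
```

Call:
step_arm([
  {"hand": 1, "dx": 0.5, "dy": 0, "dz": 0, "wx": 0, "wy": 0, "wz": 0},
  {"hand": 1, "dx": 1, "dy": 0, "dz": 0, "wx": 0, "wy": 0, "wz": 0},
  {"hand": 1, "dx": 1.5, "dy": 0, "dz": 0, "wx": 0, "wy": 0, "wz": 0},
])

```text
time_s: 25.8
position: [575.2, 89.9, 304.5]
orientation: [1.0, 0.011, -0.002, 0.0]
contact_force: [-6.4, -0.8, 2.1]
gripper_width: 0.248
```

Call:
step_arm([
  {"hand": 1, "dx": 0.4, "dy": 0, "dz": 0, "wx": 0, "wy": 0, "wz": 0},
  {"hand": 1, "dx": 0.8, "dy": 0, "dz": 0, "wx": 0, "wy": 0, "wz": 0},
  {"hand": 1, "dx": 1.2, "dy": 0, "dz": 0, "wx": 0, "wy": 0, "wz": 0},
])

```text
time_s: 26.18
position: [576.4, 90.0, 304.5]
orientation: [1.0, 0.011, -0.002, 0.0]
contact_force: [-7.0, -0.1, 2.5]
gripper_width: 0.248
```

Call:
step_arm([
  {"hand": 1, "dx": 0.3, "dy": 0, "dz": 0, "wx": 0, "wy": 0, "wz": 0},
  {"hand": 1, "dx": 0.6, "dy": 0, "dz": 0, "wx": 0, "wy": 0, "wz": 0},
])

```text
time_s: 26.42
position: [577.0, 90.1, 304.6]
orientation: [1.0, 0.011, -0.002, 0.0]
contact_force: [-6.1, -0.4, 1.8]
gripper_width: 0.253
```

Call:
step_arm([
  {"hand": 1, "dx": 0.3, "dy": 0, "dz": 0, "wx": 0, "wy": 0, "wz": 0},
  {"hand": 1, "dx": 0.5, "dy": 0, "dz": 0, "wx": 0, "wy": 0, "wz": 0},
])

```text
time_s: 26.68
position: [577.5, 90.1, 304.6]
orientation: [1.0, 0.011, -0.002, -0.0]
contact_force: [-6.0, -0.2, 1.5]
gripper_width: 0.254
```

Call:
step_arm([
  {"hand": 1, "dx": 0.3, "dy": 0, "dz": 0, "wx": 0, "wy": 0, "wz": 0},
  {"hand": 1, "dx": 0.5, "dy": 0, "dz": 0, "wx": 0, "wy": 0, "wz": 0},
])

```text
time_s: 26.92
position: [578.0, 90.1, 304.5]
orientation: [1.0, 0.011, -0.002, -0.0]
contact_force: [-6.5, -1.3, 2.2]
gripper_width: 0.247
```

Call:
step_arm([
  {"hand": 1, "dx": 0.3, "dy": 0, "dz": 0, "wx": 0, "wy": 0, "wz": 0},
  {"hand": 1, "dx": 0.5, "dy": 0, "dz": 0, "wx": 0, "wy": 0, "wz": 0},
])

```text
time_s: 27.18
position: [578.3, 90.2, 304.5]
orientation: [1.0, 0.011, -0.003, -0.0]
contact_force: [-7.1, -0.9, 2.2]
gripper_width: 0.248
```

Call:
step_arm([
  {"hand": 1, "dx": 0.2, "dy": 0, "dz": 0, "wx": 0, "wy": 0, "wz": 0},
  {"hand": 1, "dx": 0.4, "dy": 0, "dz": 0, "wx": 0, "wy": 0, "wz": 0},
])

```text
time_s: 27.42
position: [578.6, 90.1, 304.5]
orientation: [1.0, 0.011, -0.003, -0.0]
contact_force: [-8.2, 1.0, 2.3]
gripper_width: 0.247
```

Call:
step_arm([
  {"hand": 1, "dx": 0.1, "dy": 0, "dz": 0, "wx": 0, "wy": 0, "wz": 0},
  {"hand": 1, "dx": 0.2, "dy": 0, "dz": 0, "wx": 0, "wy": 0, "wz": 0},
])

```text
time_s: 27.68
position: [578.6, 90.1, 304.5]
orientation: [1.0, 0.011, -0.003, -0.0]
contact_force: [-7.7, -0.9, 2.8]
gripper_width: 0.252
```

Call:
step_arm([
  {"hand": 1, "dx": 0.1, "dy": 0, "dz": 0, "wx": 0, "wy": 0, "wz": 0},
  {"hand": 1, "dx": 0.1, "dy": 0, "dz": 0, "wx": 0, "wy": 0, "wz": 0},
])

```text
time_s: 27.92
position: [578.7, 90.1, 304.5]
orientation: [1.0, 0.011, -0.003, -0.0]
contact_force: [-7.7, -0.3, 3.4]
gripper_width: 0.251
```

Call:
step_arm([
  {"hand": 1, "dx": 0.2, "dy": 0, "dz": 0, "wx": 0, "wy": 0, "wz": 0},
  {"hand": 1, "dx": 0.4, "dy": 0, "dz": 0, "wx": 0, "wy": 0, "wz": 0},
])

```text
time_s: 28.18
position: [578.9, 90.2, 304.4]
orientation: [1.0, 0.011, -0.003, -0.0]
contact_force: [-6.8, -0.6, 3.3]
gripper_width: 0.254
```

```bash
python3 gap.py w10
```

```text
L 2501 [-23.   -2.3  12.5] gaps []
R 2366 [-16.9  -1.3  12.6] gaps []
barL 3507 [-14.9  16.2  42.3] gaps [(10.6, 12.9)]
barR 3523 [-15.4  16.1  42.2] gaps [(10.6, 12.7)]
t 28.23 pos [578.9  90.2 304.5] F [-8.4 -0.5  3.7] w 0.251
shift [-63.9  -0.2   0.9]
y ang -88.8 tilt [-7.e-03  1.e-04 -1.e+00] q6 [0.04 0.37 1.63 0.   1.15 1.58]
wz -0.11319433203243534
```

View pics/w10.png

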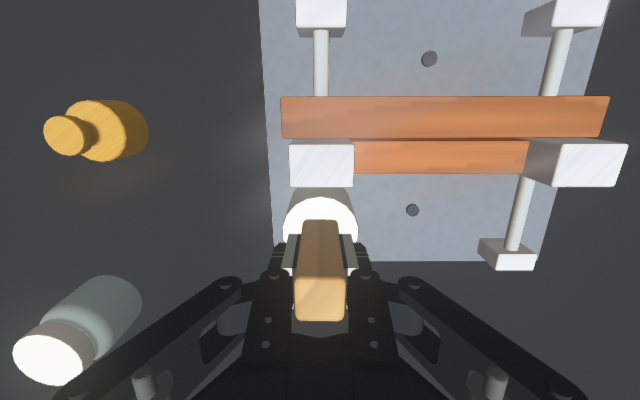

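Call:
step_arm([
  {"hand": 1, "dx": 0.2, "dy": 0, "dz": 0, "wx": 0, "wy": 0, "wz": 0},
  {"hand": 1, "dx": 0.4, "dy": 0, "dz": 0, "wx": 0, "wy": 0, "wz": 0},
])

```text
time_s: 28.48
position: [579.1, 90.2, 304.5]
orientation: [1.0, 0.011, -0.004, -0.0]
contact_force: [-8.6, -0.1, 3.4]
gripper_width: 0.249
```

```bash
python3 -c "
from h import *
delta([515,89,304])"
```

```text
t 28.48 pos [579.1  90.2 304.5] F [-8.6 -0.1  3.4] w 0.249
shift [-64.1  -0.2   1. ]
y ang -88.8 tilt [-0.0076  0.     -1.    ] q6 [0.04 0.37 1.63 0.   1.15 1.58]
```

Left force is now rising without travel, so that end is home. Now I'll finish the right.

Call:
step_arm([
  {"hand": 1, "dx": -6, "dy": 0, "dz": 0, "wx": 0, "wy": 0, "wz": 0},
  {"hand": 1, "dx": -18, "dy": 20, "dz": 0, "wx": 0, "wy": 0, "wz": 0},
  {"hand": 1, "dx": -18, "dy": 70, "dz": 0, "wx": 0, "wy": 0, "wz": 0},
  {"hand": 1, "dx": -18, "dy": 125, "dz": 0, "wx": 0, "wy": 0, "wz": 0},
  {"hand": 1, "dx": -16, "dy": 180, "dz": 0, "wx": 0, "wy": 0, "wz": 0},
])

```text
time_s: 29.1
position: [569.1, -92.9, 305.1]
orientation: [1.0, 0.011, 0.001, 0.001]
contact_force: [0.7, 1.2, -2.4]
gripper_width: 0.248
```

Call:
step_arm([
  {"hand": 1, "dx": 3, "dy": 0, "dz": 0, "wx": 0, "wy": 0, "wz": 0},
  {"hand": 1, "dx": 7, "dy": 0, "dz": 0, "wx": 0, "wy": 0, "wz": 0},
  {"hand": 1, "dx": 10, "dy": 0, "dz": 0, "wx": 0, "wy": 0, "wz": 0},
  {"hand": 1, "dx": 10, "dy": 0, "dz": 0, "wx": 0, "wy": 0, "wz": 0},
])

```text
time_s: 29.6
position: [579.5, -89.0, 304.7]
orientation: [1.0, 0.012, 0.0, 0.0]
contact_force: [-1.1, -0.3, -2.8]
gripper_width: 0.249
```

Call:
step_arm([
  {"hand": 1, "dx": 0.5, "dy": 0, "dz": 0, "wx": 0, "wy": 0, "wz": 0},
  {"hand": 1, "dx": 1, "dy": 0, "dz": 0, "wx": 0, "wy": 0, "wz": 0},
  {"hand": 1, "dx": 1.5, "dy": 0, "dz": 0, "wx": 0, "wy": 0, "wz": 0},
])

```text
time_s: 29.98
position: [580.8, -89.8, 304.7]
orientation: [1.0, 0.011, 0.0, 0.0]
contact_force: [-0.6, -0.3, -2.9]
gripper_width: 0.248
```

Call:
step_arm([
  {"hand": 1, "dx": 0.5, "dy": 0, "dz": 0, "wx": 0, "wy": 0, "wz": 0},
  {"hand": 1, "dx": 1, "dy": 0, "dz": 0, "wx": 0, "wy": 0, "wz": 0},
])

```text
time_s: 30.22
position: [581.4, -90.0, 304.6]
orientation: [1.0, 0.011, -0.001, -0.0]
contact_force: [-2.3, 0.6, -1.0]
gripper_width: 0.252
```

Call:
step_arm([
  {"hand": 1, "dx": 0.4, "dy": 0, "dz": 0, "wx": 0, "wy": 0, "wz": 0},
  {"hand": 1, "dx": 0.8, "dy": 0, "dz": 0, "wx": 0, "wy": 0, "wz": 0},
])

```text
time_s: 30.48
position: [581.8, -90.0, 304.6]
orientation: [1.0, 0.011, -0.001, -0.0]
contact_force: [-3.7, -0.0, 0.5]
gripper_width: 0.249
```

Call:
step_arm([
  {"hand": 1, "dx": 0.4, "dy": 0, "dz": 0, "wx": 0, "wy": 0, "wz": 0},
  {"hand": 1, "dx": 0.8, "dy": 0, "dz": 0, "wx": 0, "wy": 0, "wz": 0},
])

```text
time_s: 30.72
position: [582.3, -89.9, 304.6]
orientation: [1.0, 0.011, -0.002, -0.0]
contact_force: [-7.0, 1.1, 2.0]
gripper_width: 0.25
```

Call:
step_arm([
  {"hand": 1, "dx": 0.4, "dy": 0, "dz": 0, "wx": 0, "wy": 0, "wz": 0},
  {"hand": 1, "dx": 0.7, "dy": 0, "dz": 0, "wx": 0, "wy": 0, "wz": 0},
])

```text
time_s: 30.98
position: [582.7, -90.0, 304.6]
orientation: [1.0, 0.011, -0.002, -0.0]
contact_force: [-7.1, 0.8, 1.4]
gripper_width: 0.251
```

Call:
step_arm([
  {"hand": 1, "dx": 0.2, "dy": 0, "dz": 0, "wx": 0, "wy": 0, "wz": 0},
  {"hand": 1, "dx": 0.4, "dy": 0, "dz": 0, "wx": 0, "wy": 0, "wz": 0},
])

```text
time_s: 31.22
position: [582.9, -89.9, 304.6]
orientation: [1.0, 0.011, -0.003, -0.0]
contact_force: [-8.9, -0.6, 2.2]
gripper_width: 0.249
```

Call:
step_arm([
  {"hand": 1, "dx": 0.2, "dy": 0, "dz": 0, "wx": 0, "wy": 0, "wz": 0},
  {"hand": 1, "dx": 0.4, "dy": 0, "dz": 0, "wx": 0, "wy": 0, "wz": 0},
])

```text
time_s: 31.48
position: [583.0, -89.9, 304.6]
orientation: [1.0, 0.011, -0.003, -0.0]
contact_force: [-8.0, -0.5, 3.2]
gripper_width: 0.25
```

Call:
step_arm([
  {"hand": 1, "dx": 0.2, "dy": 0, "dz": 0, "wx": 0, "wy": 0, "wz": 0},
  {"hand": 1, "dx": 0.3, "dy": 0, "dz": 0, "wx": 0, "wy": 0, "wz": 0},
])

```text
time_s: 31.72
position: [583.2, -89.9, 304.6]
orientation: [1.0, 0.011, -0.003, -0.0]
contact_force: [-8.4, -0.1, 2.8]
gripper_width: 0.253
```

```bash
python3 gap.py w11
```

```text
L 2359 [-17.   -1.4  12.4] gaps []
R 2486 [-23.8  -2.   12.6] gaps []
barL 3461 [-14.5  16.5  42.1] gaps []
barR 3354 [-14.7  17.1  42. ] gaps [(10.8, 13.1)]
t 31.77 pos [583.2 -89.9 304.6] F [-8.8 -1.1  4.9] w 0.254
shift [ -64.3 -180.4    1. ]
y ang -88.7 tilt [-0.0065 -0.     -1.    ] q6 [-0.27  0.37  1.62 -0.    1.15  1.28]
wz -0.0990419052431264
```

View pics/w11.png

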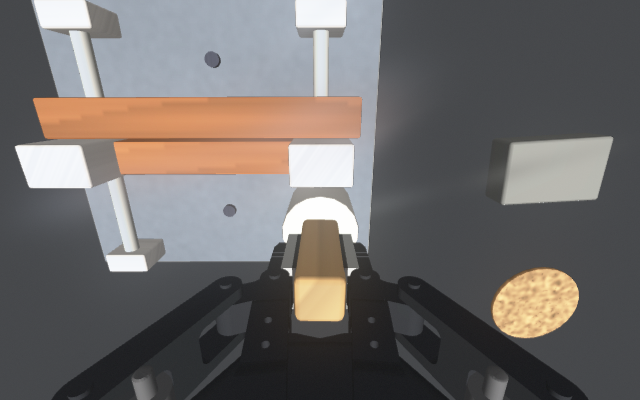

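Both ends show no gap. I have time, so I'll confirm the left by feel once more.

Call:
step_arm([
  {"hand": 1, "dx": -6, "dy": 0, "dz": 0, "wx": 0, "wy": 0, "wz": 0},
  {"hand": 1, "dx": -18, "dy": -20, "dz": 0, "wx": 0, "wy": 0, "wz": 0},
  {"hand": 1, "dx": -18, "dy": -70, "dz": 0, "wx": 0, "wy": 0, "wz": 0},
  {"hand": 1, "dx": -18, "dy": -125, "dz": 0, "wx": 0, "wy": 0, "wz": 0},
  {"hand": 1, "dx": -16, "dy": -180, "dz": 0, "wx": 0, "wy": 0, "wz": 0},
])

```text
time_s: 32.4
position: [564.8, 92.2, 305.1]
orientation: [1.0, 0.011, 0.001, -0.001]
contact_force: [1.2, 0.1, -2.5]
gripper_width: 0.25
```

Call:
step_arm([
  {"hand": 1, "dx": 3, "dy": 0, "dz": 0, "wx": 0, "wy": 0, "wz": 0},
  {"hand": 1, "dx": 7, "dy": 0, "dz": 0, "wx": 0, "wy": 0, "wz": 0},
  {"hand": 1, "dx": 9, "dy": 0, "dz": 0, "wx": 0, "wy": 0, "wz": 0},
  {"hand": 1, "dx": 10, "dy": 0, "dz": 0, "wx": 0, "wy": 0, "wz": 0},
])

```text
time_s: 32.9
position: [575.6, 88.8, 304.6]
orientation: [1.0, 0.01, 0.0, 0.0]
contact_force: [0.5, -0.9, -2.1]
gripper_width: 0.25
```

Call:
step_arm([
  {"hand": 1, "dx": 0.5, "dy": 0, "dz": 0, "wx": 0, "wy": 0, "wz": 0},
  {"hand": 1, "dx": 1, "dy": 0, "dz": 0, "wx": 0, "wy": 0, "wz": 0},
  {"hand": 1, "dx": 1.5, "dy": 0, "dz": 0, "wx": 0, "wy": 0, "wz": 0},
])

```text
time_s: 33.28
position: [576.7, 89.6, 304.6]
orientation: [1.0, 0.011, -0.0, 0.0]
contact_force: [-0.8, -0.8, -1.4]
gripper_width: 0.25
```

Call:
step_arm([
  {"hand": 1, "dx": 0.5, "dy": 0, "dz": 0, "wx": 0, "wy": 0, "wz": 0},
  {"hand": 1, "dx": 1, "dy": 0, "dz": 0, "wx": 0, "wy": 0, "wz": 0},
])

```text
time_s: 33.52
position: [577.2, 89.8, 304.6]
orientation: [1.0, 0.011, -0.001, 0.0]
contact_force: [-2.7, -0.8, -0.6]
gripper_width: 0.251
```

Call:
step_arm([
  {"hand": 1, "dx": 0.5, "dy": 0, "dz": 0, "wx": 0, "wy": 0, "wz": 0},
  {"hand": 1, "dx": 1, "dy": 0, "dz": 0, "wx": 0, "wy": 0, "wz": 0},
  {"hand": 1, "dx": 1.5, "dy": 0, "dz": 0, "wx": 0, "wy": 0, "wz": 0},
])

```text
time_s: 33.9
position: [578.1, 89.9, 304.5]
orientation: [1.0, 0.011, -0.002, 0.0]
contact_force: [-5.9, -0.7, 1.4]
gripper_width: 0.247
```

Call:
step_arm([
  {"hand": 1, "dx": 0.4, "dy": 0, "dz": 0, "wx": 0, "wy": 0, "wz": 0},
  {"hand": 1, "dx": 0.8, "dy": 0, "dz": 0, "wx": 0, "wy": 0, "wz": 0},
])

```text
time_s: 34.15
position: [578.5, 89.9, 304.5]
orientation: [1.0, 0.011, -0.003, 0.0]
contact_force: [-6.0, -1.5, 3.1]
gripper_width: 0.249
```

Call:
step_arm([
  {"hand": 1, "dx": 0.3, "dy": 0, "dz": 0, "wx": 0, "wy": 0, "wz": 0},
  {"hand": 1, "dx": 0.5, "dy": 0, "dz": 0, "wx": 0, "wy": 0, "wz": 0},
])

```text
time_s: 34.4
position: [578.7, 90.0, 304.5]
orientation: [1.0, 0.011, -0.003, 0.0]
contact_force: [-7.5, -0.6, 2.9]
gripper_width: 0.247
```

Call:
step_arm([
  {"hand": 1, "dx": 0.4, "dy": 0, "dz": 0, "wx": 0, "wy": 0, "wz": 0},
  {"hand": 1, "dx": 0.8, "dy": 0, "dz": 0, "wx": 0, "wy": 0, "wz": 0},
])

```text
time_s: 34.65
position: [579.1, 90.0, 304.5]
orientation: [1.0, 0.011, -0.004, 0.0]
contact_force: [-8.7, -0.7, 4.4]
gripper_width: 0.254
```

Call:
step_arm([
  {"hand": 1, "dx": 0.2, "dy": 0, "dz": 0, "wx": 0, "wy": 0, "wz": 0},
  {"hand": 1, "dx": 0.4, "dy": 0, "dz": 0, "wx": 0, "wy": 0, "wz": 0},
])

```text
time_s: 34.9
position: [579.3, 90.0, 304.5]
orientation: [1.0, 0.011, -0.004, 0.0]
contact_force: [-8.8, -1.1, 3.9]
gripper_width: 0.25
```

Call:
step_arm([
  {"hand": 1, "dx": -10, "dy": 0, "dz": -1, "wx": 0, "wy": 0, "wz": 0},
  {"hand": 1, "dx": -50, "dy": 20, "dz": -4, "wx": 0, "wy": 0, "wz": 0},
  {"hand": 1, "dx": -80, "dy": 70, "dz": -5, "wx": 0, "wy": 0, "wz": 0},
  {"hand": 1, "dx": -100, "dy": 125, "dz": -5, "wx": 0, "wy": 0, "wz": 0},
  {"hand": 1, "dx": -120, "dy": 180, "dz": -5, "wx": 0, "wy": 0, "wz": 0},
])

```text
time_s: 35.52
position: [465.9, -94.0, 310.4]
orientation: [1.0, 0.011, 0.003, 0.001]
contact_force: [0.7, -1.2, -2.4]
gripper_width: 0.25
```

```bash
python3 -c "
from h import *
delta([439,-349,304])"
```

```text
t 35.52 pos [465.9 -94.  310.4] F [ 0.7 -1.2 -2.4] w 0.25
shift [-32.6 254.4   6.7]
y ang -88.7 tilt [ 0.0053 -0.0016 -1.    ] q6 [-0.35  0.2   1.86  0.    1.07  1.2 ]
```

Call:
step_arm([
  {"hand": 1, "dx": -10, "dy": 60, "dz": 0, "wx": 0, "wy": 0, "wz": 0},
  {"hand": 1, "dx": -20, "dy": 120, "dz": 0, "wx": 0, "wy": 0, "wz": 0},
  {"hand": 1, "dx": -30, "dy": 180, "dz": 0, "wx": 0, "wy": 0, "wz": 0},
  {"hand": 1, "dx": -33, "dy": 235, "dz": 0, "wx": 0, "wy": 0, "wz": 0},
  {"hand": 1, "dx": -33, "dy": 252, "dz": 0, "wx": 0, "wy": 0, "wz": 0},
])

```text
time_s: 36.15
position: [438.5, -349.2, 310.2]
orientation: [1.0, 0.009, 0.002, 0.002]
contact_force: [-0.3, -0.6, -1.5]
gripper_width: 0.249
```

Call:
step_arm([
  {"hand": 1, "dx": 0, "dy": 0, "dz": 0, "wx": 0, "wy": 0, "wz": 0},
  {"hand": 1, "dx": 0, "dy": 0, "dz": 0, "wx": 0, "wy": 0, "wz": 0},
])

```text
time_s: 36.4
position: [438.2, -343.7, 309.5]
orientation: [1.0, 0.011, 0.0, -0.001]
contact_force: [-0.2, -0.2, -2.6]
gripper_width: 0.251
```

```bash
python3 - <<'E'
from h import *
s=ctrl.get_state();p=ctrl.read_camera('wrist');cv2.imwrite('pics/w12.png',p['color'])
t=ctrl.read_camera('top');cv2.imwrite('pics/top12.png',t['color'])
delta([439,-349,247])
E
```

```text
t 36.5 pos [ 438.3 -343.5  309.8] F [ 0.7  0.1 -2.5] w 0.248
shift [ 0.6  5.5 62.7]
y ang -88.7 tilt [ 0.e+00  6.e-04 -1.e+00] q6 [-0.79  0.32  1.69  0.    1.13  0.76]
```

View pics/w12.png

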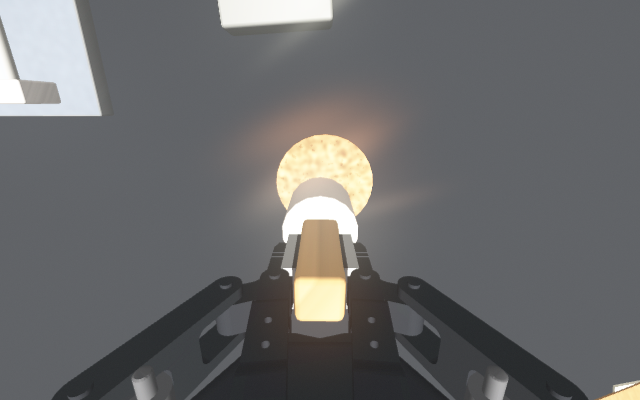

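View pics/top12.png

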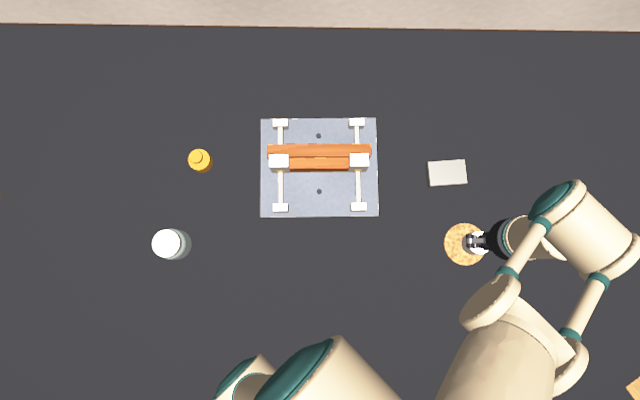

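The wrist view shows the pad centred near (325,181) with radius 48, slightly hidden by the head. The top view shows the jaw closed and the bystanders unmoved.

```bash
python3 - <<'E'
from h import *
s=ctrl.get_state();p=ctrl.read_camera('wrist');K=np.array(p['mtx']);T=campose(p,s)
for u,v in((325,181),(277,181),(373,181),(325,135)):
    d=T[:3,:3]@np.array([(u-K[0,2])/K[0,0],-(v-K[1,2])/K[1,1],-1]);k=(5-T[2,3])/d[2];print((T[:3,3]+k*d).round(1))
delta([440,-349,247])
E
```

```text
[ 440.7 -348.2    5. ]
[ 439.5 -298.8    5. ]
[ 441.9 -397.7    5. ]
[ 487.3 -346.8    5. ]
t 36.55 pos [ 438.4 -343.6  309.8] F [-0.2 -0.9 -2.6] w 0.251
shift [ 1.5  5.4 62.8]
y ang -88.7 tilt [ 1.e-04  4.e-04 -1.e+00] q6 [-0.79  0.32  1.69  0.    1.13  0.76]
```

Pad centre is (440,-348). Lower to just above the pad, then settle slowly.

Call:
step_arm([
  {"hand": 1, "dx": 1.5, "dy": 5, "dz": 15, "wx": 0, "wy": 0, "wz": 0},
  {"hand": 1, "dx": 1.5, "dy": 5, "dz": 38, "wx": 0, "wy": 0, "wz": 0},
  {"hand": 1, "dx": 1.5, "dy": 5, "dz": 52, "wx": 0, "wy": 0, "wz": 0},
  {"hand": 1, "dx": 1.5, "dy": 5, "dz": 57, "wx": 0, "wy": 0, "wz": 0},
  {"hand": 1, "dx": 1.5, "dy": 5, "dz": 58, "wx": 0, "wy": 0, "wz": 0},
])

```text
time_s: 37.17
position: [439.8, -350.2, 251.5]
orientation: [1.0, 0.011, -0.0, -0.0]
contact_force: [0.3, 0.0, -1.6]
gripper_width: 0.252
```

Call:
step_arm([
  {"hand": 1, "dx": 0, "dy": 0, "dz": 1, "wx": 0, "wy": 0, "wz": 0},
  {"hand": 1, "dx": 0, "dy": 0, "dz": 2, "wx": 0, "wy": 0, "wz": 0},
  {"hand": 1, "dx": 0, "dy": 0, "dz": 3, "wx": 0, "wy": 0, "wz": 0},
])

```text
time_s: 37.55
position: [439.8, -350.2, 249.1]
orientation: [1.0, 0.011, 0.0, 0.0]
contact_force: [-0.3, -0.2, -2.5]
gripper_width: 0.251
```

Call:
step_arm([
  {"hand": 1, "dx": 0, "dy": 0, "dz": 0.5, "wx": 0, "wy": 0, "wz": 0},
  {"hand": 1, "dx": 0, "dy": 0, "dz": 1, "wx": 0, "wy": 0, "wz": 0},
])

```text
time_s: 37.8
position: [439.7, -350.1, 247.8]
orientation: [1.0, 0.011, 0.0, 0.0]
contact_force: [-0.0, -0.1, -2.4]
gripper_width: 0.251
```

Call:
step_arm([
  {"hand": 1, "dx": 0, "dy": 0, "dz": 0.5, "wx": 0, "wy": 0, "wz": 0},
  {"hand": 1, "dx": 0, "dy": 0, "dz": 1, "wx": 0, "wy": 0, "wz": 0},
])

```text
time_s: 38.05
position: [439.7, -350.2, 247.0]
orientation: [1.0, 0.011, 0.0, 0.0]
contact_force: [-1.3, 0.8, 3.1]
gripper_width: 0.243
```

Call:
step_arm([
  {"hand": 1, "dx": 0, "dy": 0, "dz": 0.5, "wx": 0, "wy": 0, "wz": 0},
  {"hand": 1, "dx": 0, "dy": 0, "dz": 0.5, "wx": 0, "wy": 0, "wz": 0},
])

```text
time_s: 38.3
position: [439.7, -350.2, 247.0]
orientation: [1.0, 0.011, 0.0, 0.0]
contact_force: [-2.1, 0.2, 5.4]
gripper_width: 0.25
```

Call:
step_arm([
  {"hand": 0.3, "dx": 0, "dy": 0, "dz": 0, "wx": 0, "wy": 0, "wz": 0},
  {"hand": 0.1, "dx": 0, "dy": 0, "dz": 0, "wx": 0, "wy": 0, "wz": 0},
  {"hand": -0.5, "dx": 0, "dy": 0, "dz": 0, "wx": 0, "wy": 0, "wz": 0},
  {"hand": -1, "dx": 0, "dy": 0, "dz": 0, "wx": 0, "wy": 0, "wz": 0},
  {"hand": -1, "dx": 0, "dy": 0, "dz": 0, "wx": 0, "wy": 0, "wz": 0},
])

```text
time_s: 38.92
position: [439.8, -350.2, 246.1]
orientation: [1.0, 0.011, 0.0, 0.0]
contact_force: [-0.4, 0.2, 0.0]
gripper_width: 0.999
```

Call:
step_arm([
  {"hand": -1, "dx": 0, "dy": 0, "dz": 0, "wx": 0, "wy": 0, "wz": 0},
  {"hand": -1, "dx": 0, "dy": 0, "dz": -15, "wx": 0, "wy": 0, "wz": 0},
  {"hand": -1, "dx": 0, "dy": 0, "dz": -50, "wx": 0, "wy": 0, "wz": 0},
  {"hand": -1, "dx": 0, "dy": 0, "dz": -100, "wx": 0, "wy": 0, "wz": 0},
  {"hand": -1, "dx": 0, "dy": 0, "dz": -140, "wx": 0, "wy": 0, "wz": 0},
])

```text
time_s: 39.55
position: [439.8, -350.1, 389.4]
orientation: [1.0, 0.011, 0.001, 0.001]
contact_force: [1.1, -0.9, 0.1]
gripper_width: 1.0
```

Call:
step_arm([
  {"hand": -1, "dx": -55, "dy": 0, "dz": 0, "wx": 0, "wy": 0, "wz": 0},
  {"hand": -1, "dx": -90, "dy": 0, "dz": 0, "wx": 0, "wy": 0, "wz": 0},
  {"hand": -1, "dx": -90, "dy": 0, "dz": 0, "wx": 0, "wy": 0, "wz": 0},
])

```text
time_s: 39.92
position: [347.9, -351.6, 387.6]
orientation: [1.0, 0.01, 0.0, 0.001]
contact_force: [1.0, 0.2, 0.1]
gripper_width: 1.001
```

```bash
python3 - <<'E'
from h import *
s=ctrl.get_state();p=ctrl.read_camera('wrist');cv2.imwrite('pics/w13.png',p['color'])
W=cloud(p,s)
for n,a in(('handle top',(115,130)),('head top',(50,60))):
    q=W[(W[...,2]>a[0])&(W[...,2]<a[1])&(np.hypot(W[...,0]-440,W[...,1]+350)<70)];print(n,len(q),cv2.minEnclosingCircle(q[:,:2].astype(np.float32)),q.mean(0).round(1))
t=ctrl.read_camera('top');cv2.imwrite('pics/top13.png',cv2.resize(t['color'][90:290,130:530],None,fx=2,fy=2,interpolation=cv2.INTER_CUBIC))
delta([439,-349,247])
E
```

```text
handle top 786 ((439.0142822265625, -350.01739501953125), 14.064271926879883) [ 439.  -349.9  120.9]
head top 1139 ((438.9633483886719, -349.9059143066406), 24.8823299407959) [ 437.1 -349.9   55.3]
t 40.02 pos [ 349.8 -352.2  387.3] F [-1.   0.4  0.3] w 0.998
shift [ 88.9  -1.6 140.5]
y ang -88.8 tilt [ 0.002  -0.0016 -1.    ] q6 [-0.93  0.17  1.7   0.    1.28  0.62]
```

View pics/w13.png

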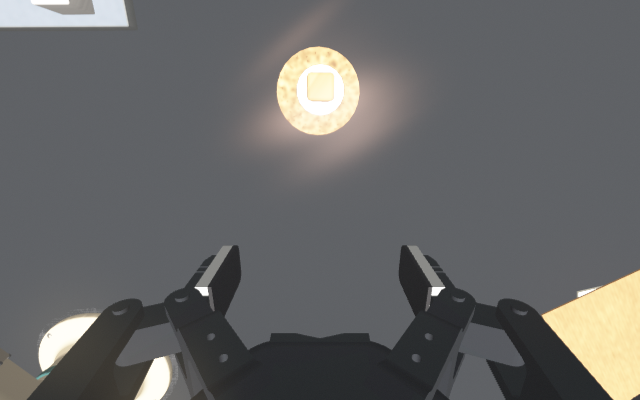

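View pics/top13.png

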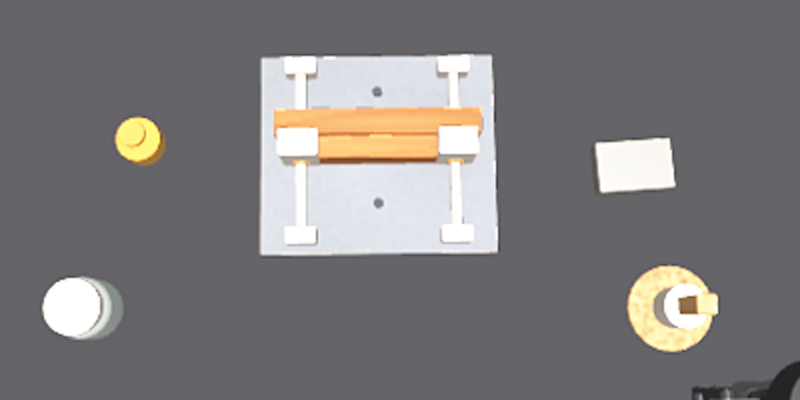

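The mallet stands upright in the middle of the pad, at (320,90) in the wrist view. The top view shows the jaw parallel to and against the fixed jaw, with the jar, weight and case where they were. I'm handing in.

```bash
python3 -c "
from bench import ctrl
print(ctrl.sign_off())"
```

```text
the job is handed in; nothing more can be done
None
```

The jaw is home at both ends, and the mallet is back upright on its head in the middle of the cork pad. I handed the job in at about 40 s.

- **Working the jaw:** I pushed left, right, left, right, left, right, then pushed the left end once more as a check. Each end slid at about 6–7.5 N. The highest force read on the jaw was 8.9 N.
- **Both ends home:** At each end the force rose with almost no further travel. The second left push stopped at the same place as the first (579.1 mm at about 8.7 N). The depth picture showed no gap at either end block. The left and right stops differ by about 4 mm across the rods, as expected from the jig being turned about 1.35°.
- **Mallet on the pad:** The last picture puts the mallet's axis about 2 mm from the pad's centre, with handle and head in line, so it is upright.
- **Bystanders:** The jar, weight and case look unmoved in the top view. I checked them by eye only, not by measurement.
- **Disagreements and faults:**
  - My first estimate of the jig's position along x was about 2.5 mm off from the fixed jaw seen up close, so I measured the remaining travel from the fixed jaw itself.
  - One detector call for the pad gave nothing usable, so I found the pad from the picture and depth instead.
  - One early move call was refused for missing keys, and nothing moved.

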